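Close the oil tank's filler with its cam coupling

TASK

Close the filler of the wood-oil tank: put the blank-ended cam coupling over the grooved adaptor on the tank's springy neck and, with both cam arms still raised, push it gently all the way home against the stiff seal. Then swing its two cam arms fully down, one after the other, let go, and leave the jar, brush and offcut where they are.

Things in the scene. Friction and masses are not known exactly. Their poses are not given: they have to be found in the camera images.
- coupling_grip (a point): Where to grip the loose aluminium coupling (0.45 kg, stands mouth down on the bench): on its axis in the upright grip plate on its closed top, 63 mm above the mouth rim. z up, x across the plate (22 mm thick), y along it (38 mm) and towards the cam arms (cam_a at +y, cam_b at -y). The plate spans 39 to 81 mm above the rim; below it is the cup's flat top, 62 mm across.
- coupling_seat (a point): Centre of the coupling's inner ceiling, on its axis, 32 mm above the mouth rim; same axes as coupling_grip. Bore 52 mm across, 32 mm deep; it fits the adaptor at any turn with 1 mm clearance all round. Fully home, this point coincides with filler_top: the ceiling stops hard on the lip.
- filler_top (a point): Centre of the flat top of the adaptor's lip, z up, 150 mm above the bench. Aluminium spigot 50 mm across, bevelled rim, groove under a 9.6 mm lip, on a fixed squat grey tank (176 mm across, 56 mm high). Its rubber mount sinks 1 mm per 2.5 N, at most 16 mm, and springs back. A rubber seal plug, 32 mm across, stands 9 to 12 mm above this point; it yields at 10 N down to the lip and stays.
- cam_a (a joint): Cam arm on the coupling's +y side, rad: 0 points outward, raised 35 degrees above level; grows as it swings down; hard stop fully down at 1.48. Pin 36 mm out from the axis, 18 mm above the mouth rim. Stiff hinge (0.2 N m: some 6 N pressed straight down 32 mm outward of the pin), stays where left. If the coupling is not home its cam lobe strikes the adaptor's lip and jams.
- cam_b (a joint): The other cam arm, on the coupling's -y side; same sizes and values as cam_a.
- cam_a_end (a point): Centre of the rounded end of cam arm a, a steel bar 12 mm wide and 7 mm thick; 60 mm from its pin, the arm reaches 70 mm. At joint 0 it is 85 mm out from the coupling's axis and 52 mm above the mouth rim; at 1.48 it is 75 mm out and 28 mm below the rim.
- cam_b_end (a point): Centre of the rounded end of cam arm b; same sizes as cam_a_end.
- jar_center (a point): Bystander: closed glass jar, 68 mm across, 85 mm high; its centre.
- brush_grip (a point): Bystander: wooden paint brush lying on the bench; the middle of its handle.
- offcut_mid (a point): Bystander: wooden offcut 160 x 70 x 35 mm lying flat; its centre.

How it is judged:
On the way, in this order (a step that is already met when the one before it is completed fails the run):
1. the coupling is pushed home on the adaptor (within 2.5 mm) with both cam arms still raised (each under 0.6 rad) (z of coupling_seat in the frame of filler_top below 0.0025 m and horizontal distance between coupling_seat and filler_top below 0.004 m and value of joint each of cam_a, cam_b below 0.6 rad), for 0.2 s.
2. one cam arm, either one, is fully down (value of joint any of cam_a, cam_b above 1.38 rad), for 0.1 s.
At the end, for the whole second after the job is handed in: The coupling sits home on the adaptor (ceiling within 2.5 mm of the lip, centred within 4 mm, square within 0.06 rad), both cam arms are fully down (each above 1.38 of 1.48 rad) and at rest (value of joint each of cam_a, cam_b above 1.38 rad and z of coupling_seat in the frame of filler_top below 0.0025 m and horizontal distance between coupling_seat and filler_top below 0.004 m and angle between the z axis of coupling_seat and the z axis of filler_top, either way round below 0.06 rad and velocity of joint each of cam_a, cam_b below 0.05 rad/s); the robot touches nothing.
It fails at once if the coupling or its arms forced against the tank with more than 60 N (contact force between coupling and tank above 60 N).
It fails at once if the jar, brush or offcut moved by more than 30 mm (distance of any of jar_center, brush_grip, offcut_mid from where it was at the start of the episode above 0.03 m).
It also fails if it takes over 69 s, if anything falls off the work surface, if the arm or the gripper's body presses on something with over 40 N, if the wrist force passes 120 N, or if a joint passes its speed limit or range.

ROBOT

A 6-joint arm with a two-finger parallel gripper is mounted at the origin on the work surface. World frame = base frame: x ahead of the robot, y to its left, z up, the work surface at z = 0. Lengths are in m, angles in rad, forces in N, time in s.
With the tool pointing down it reaches from about 0.325 to 0.9 m from the base axis. Payload 6.1 kg.
Tool frame: the origin (TCP) lies between the finger pads; the fingertips stand 19 mm ahead of it and the grasp point (between the pads) is the TCP (manip.finger_overhang is the distance from the TCP to the fingertips, in m); z points along the fingers, y is the direction in which the jaws open and shut (so a half turn about z gives the same grasp; the last joint's range is limited). The gripper opens to 85 mm and grips with 20 to 120 N. Pads are 22 mm wide; open, the fingers measure 114 mm over their backs; the gripper's body (76 mm by 85 mm) begins 54 mm behind the grasp point. The pads swing forward as they close: fully open they stand 13 mm farther back than shut.
Start: joints at [1.167, 0.22, 1.526, -0, 1.395, -0.126], TCP at [0.171, 0.601, 0.25] pointing down, gripper open.
Joint ranges: [-2.98, 2.98], [-0.91, 2.08], [0.09, 2.57], [-1.24, 4.39], [0.2, 2.65], [-2.68, 2.68]. Speed limits (rad/s): [2.57, 2.57, 3.01, 3.14, 3.14, 3.14].

INTERFACE

Orientations are given as a rotation vector (axis times angle).
In Python, from plant import manip, viewer, workorder, models gives the robot as it stands. The module is installed in compiled form; this text tells all that it offers.
- The arm moves only by the tool drive_tool, never from a script. Its argument "series" is a list of rows, each a list of 3 entries, a list of its own where there are three numbers: the shift along the tool's x, y, z in cm, then the turn, a rotation vector about the tool's x, y, z in degrees, then the closure, from 0 (fully open) to 1 (shut). In form: [[[x, y, z], [wx, wy, wz], gripper], ...]. A call has 1 to 10 rows; each row is the pose to reach, as a shift and turn from the pose measured when the call began, along the tool's axes at that moment; what a row does not reach only later rows make up. A row lasts 1/12 s, in which the tool goes at most 41.7 mm and 7.16 degrees, less where a joint would pass 70% of its speed; a pose out of reach is approached as far as the arm can. A call with a gripper value outside its range is refused whole. The fingers move at their own pace and stop on an object; "grip_force" is the grip in N (left out, the last holds). Time passes only in rows, so rows that repeat a pose let the fingers close. It gives the time, the measured TCP pose, the force and the opening at its end, in the units of the state.
- manip.get_obs(): the state, without advancing time (a new reading comes with each control period).
- viewer.snapshot(name): name is "scene" or "top" or "wrist"; returns a dict with "pixels" (400x640x3 uint8, red, green, blue), "z_map" (400x640 float32, m along the optical axis (not along the pixel's ray), 0 where there is no reading), "fx", "fy", "cx", "cy" (pixels), "T" (4x4, takes a point from camera to world coordinates). Camera axes: x right, y up, looking along -z (the intrinsics and any distortion apply to the point x, -y, -z); pixel columns grow to the right and rows downward; lengths in m; the calibration is good to about 2 mm. The wrist camera is an equidistant fisheye: a pixel r from the principal point sees the ray r / f radians off the axis. A picture is of the moment at which its call begins.
- workorder.sign_off(): hands the job in, once; it reports no verdict.
Trained networks look in a picture, given as the dict that the camera call returned (one of the last four; its "shot" number tells which), for a name from the list of things; names that differ only in an ending like _2 or _b are one class to them, and where a whole thing is asked for, a point or a joint stands for the part that bears it (a point fixed in the world has none). Each returns a list of dicts, best first, with "confidence" (0 to 1); they miss things now and then, are a little off and sometimes report something else, mostly with a low value. They report only what shows in the picture. A call takes as long as a camera call.
- models.cut_out(picture, query): "region" (400x640 bool, what is visible of it) and "bbox" ([left, top, right, bottom] in pixels, round what is visible of it).
- models.spot_point(picture, query): "position" ([row, column] in pixels: a listed point, or the origin of a listed thing).
The state is a dict: "time_s": time; "q": joint angles; "dq": joint speeds; "joint_torque": joint torques, N m; "eef_pos": TCP position; "ee_rot": TCP orientation; "wrist_force": force on the tool from outside, world axes, zero at the start; "torque": the same for the moment, N m; "grip_width": opening from 0.0 (shut) to 1.0 (fully open).
Only numpy, scipy, OpenCV 4.12 (cv2) and the standard library are available. Lean on these libraries where they do the work, as an engineer would, in place of code of your own. Each camera call takes 0.05 s, during which the arm holds its last target.

## Working session

There is one attempt and no reset: what is moved stays moved. The work goes in short steps, Python scripts to look and compute and a tool call to move; the robot and the scene stay as the last step left them, time stands still between calls to the robot, and variables do not carry over. Pictures are saved under pics/ and viewed, and the job is handed in when it is done.

Besides the shell and the picture viewer there is one more tool, called after ">>>" by a JSON object that holds its "name" and its "arguments", one argument or row to a line. drive_tool: Moves the arm, as the interface text tells. Its arguments: {"type":"object","properties":{"series":{"type":"array"},"grip_force":{"type":"number"}},"required":["series"]}

```bash
mkdir -p pics; cat > h.py <<'E'
import numpy as np, cv2
from scipy.spatial.transform import Rotation as R
from plant import manip, viewer, workorder, models
def save(p,name):
    cv2.imwrite('pics/'+name,cv2.cvtColor(p['pixels'],cv2.COLOR_RGB2BGR))
def px2w(p,r,c,z=None):
    z=p['z_map'][int(round(r)),int(round(c))] if z is None else z
    P=np.array([(c-p['cx'])/p['fx']*z,-(r-p['cy'])/p['fy']*z,-z,1.])
    return (p['T']@P)[:3]
def cloud(p,mask=None):
    rr,cc=np.nonzero((p['z_map']>0)&(mask if mask is not None else True))
    z=p['z_map'][rr,cc]
    P=np.stack([(cc-p['cx'])/p['fx']*z,-(rr-p['cy'])/p['fy']*z,-z,np.ones_like(z)])
    return (p['T']@P)[:3].T,rr,cc
E
python3 - <<'E'
from h import *
np.set_printoptions(precision=4,suppress=True)
o=manip.get_obs();print(o)
for n in ['scene','top']:
    p=viewer.snapshot(n);save(p,n+'0.png');print(n,p['T'],p['fx'],p['cx'],p['cy'])
    for q in ['coupling_grip','coupling_seat','filler_top','cam_a_end','cam_b_end','jar_center','brush_grip','offcut_mid']:
        for d in models.spot_point(p,q)[:2]:
            r,c=d['position'];print(q,d['confidence'],r,c,px2w(p,r,c))
E
```

```text
{'time_s': 0.0, 'q': array([ 1.1669,  0.2212,  1.5276,  0.    ,  1.3947, -0.1261]), 'dq': array([-0.0001,  0.0005, -0.0002,  0.0013,  0.0002, -0.0017]), 'joint_torque': array([  0.0021, -49.6902, -38.9396,   0.0001,   0.0112,   0.    ]), 'eef_pos': array([0.1712, 0.6005, 0.2492]), 'ee_rot': array([-0.4349, -3.1108,  0.0029]), 'wrist_force': array([ 0.3221, -0.5506, -0.0528]), 'torque': array([-0.0088, -0.0159,  0.0421]), 'grip_width': 1.0013106229334499}
scene [[-0.326  -0.7135  0.6202  1.2168]
 [ 0.9453 -0.2538  0.2048  0.2114]
 [ 0.0113  0.6531  0.7572  0.8148]
 [ 0.      0.      0.      1.    ]] 412.3566857826764 320.9890701366884 199.0768627441998
coupling_grip 0.61 154.8 265.0 [ 0.5181 -0.1744  0.0776]
coupling_seat 0.59 161.3 264.3 [ 0.5176 -0.1792  0.0522]
filler_top 0.84 174.0 389.3 [0.5609 0.1532 0.1608]
cam_a_end 0.68 156.7 297.6 [ 0.4687 -0.1039  0.0493]
cam_b_end 0.54 168.2 230.4 [ 0.5593 -0.2598  0.0386]
jar_center 0.63 247.1 315.1 [0.7498 0.0459 0.0839]
brush_grip 0.62 239.7 202.1 [ 0.771  -0.2308  0.0085]
offcut_mid 0.58 290.6 411.6 [0.7556 0.2626 0.0372]
offcut_mid 0.15 246.8 314.5 [0.7502 0.0447 0.085 ]
top [[-0.0016  0.9992 -0.0396  0.5786]
 [-1.     -0.0014  0.0055  0.0032]
 [ 0.0054  0.0396  0.9992  1.0014]
 [ 0.      0.      0.      1.    ]] 363.2080716241522 317.0252852379758 194.2674455738017
coupling_grip 0.56 231.8 383.6 [ 0.5187 -0.1736  0.0621]
coupling_seat 0.82 236.0 383.0 [ 0.5095 -0.1681  0.0829]
filler_top 0.56 211.8 247.0 [0.5717 0.1601 0.162 ]
cam_a_end 0.54 250.4 356.8 [ 0.4691 -0.1062  0.044 ]
cam_a_end 0.19 234.0 385.7 [ 0.5143 -0.1754  0.0806]
cam_b_end 0.51 223.4 412.0 [ 0.5391 -0.2546  0.0344]
jar_center 0.87 155.2 305.8 [0.7142 0.0265 0.0845]
jar_center 0.52 146.0 217.9 [0.7458 0.2616 0.0388]
brush_grip 0.83 141.5 399.7 [ 0.7616 -0.2283  0.0168]
offcut_mid 0.94 145.7 218.2 [0.7466 0.2608 0.0389]
```

View pics/scene0.png

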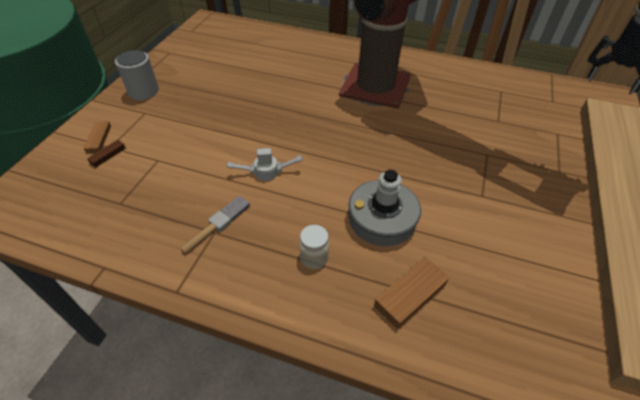

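View pics/top0.png

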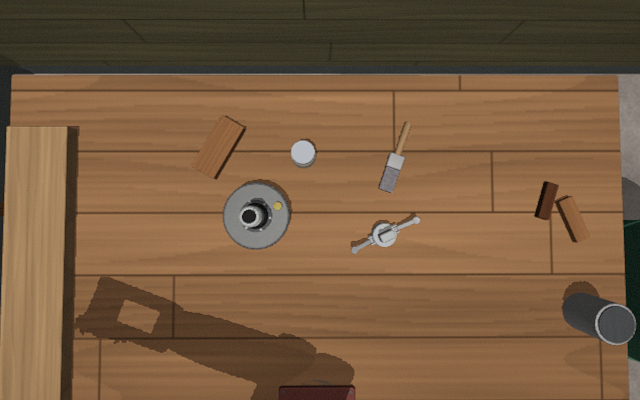

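```bash
python3 - <<'E'
from h import *
np.set_printoptions(precision=4,suppress=True)
from scipy.optimize import least_squares
for n in ['scene','top']:
    p=viewer.snapshot(n); P,rr,cc=cloud(p)
    print(n)
    near=np.hypot(P[:,0]-.517,P[:,1]+.174)<.04
    A=P[near&(P[:,2]>.073)&(P[:,2]<.09)]
    print('plate top',len(A),A.mean(0)); (c,s,a)=cv2.minAreaRect((A[:,:2]*1000).astype(np.float32)); print(c,s,a)
    hull=P[near&(P[:,2]>.03)&(P[:,2]<.045)]; print('cuptop', len(hull), cv2.minEnclosingCircle((hull[:,:2]*1000).astype(np.float32)), hull.mean(0))
    print('plate z pct',np.percentile(A[:,2],[5,50,95]))
    nf=np.hypot(P[:,0]-.567,P[:,1]-.157)<.04
    for lo,hi in [(.142,.154),(.154,.17)]:
        B=P[nf&(P[:,2]>lo)&(P[:,2]<hi)]
        print(lo,len(B),B.mean(0),np.median(B[:,2]),cv2.minEnclosingCircle((B[:,:2]*1000).astype(np.float32)))
    # bench height
    b=P[(abs(P[:,2])<.01)&(abs(P[:,0]-.6)<.1)&(abs(P[:,1])<.08)];print('bench',np.median(b[:,2]))
E
```

```text
scene
plate top 109 [ 0.514  -0.1817  0.0802]
(512.2532958984375, -182.5566864013672) (22.660625457763672, 36.816688537597656) 22.95737648010254
cuptop 222 ((513.1329956054688, -181.5329132080078), 31.24412727355957) [ 0.5233 -0.176   0.0385]
plate z pct [0.0752 0.0806 0.0838]
0.142 182 [0.5743 0.1568 0.1487] 0.14955282383603352 ((563.0401000976562, 156.06689453125), 26.344688415527344)
0.154 154 [0.5655 0.156  0.1609] 0.16152058171794376 ((563.5137939453125, 156.5569610595703), 17.180452346801758)
bench 0.0007155280535353636
top
plate top 132 [ 0.5095 -0.1805  0.0797]
(509.3162536621094, -181.2985076904297) (21.328535079956055, 37.728973388671875) 24.759050369262695
cuptop 272 ((509.3570861816406, -180.49192810058594), 31.301837921142578) [ 0.5106 -0.1765  0.0381]
plate z pct [0.0751 0.0801 0.0826]
0.142 200 [0.5614 0.1535 0.1486] 0.14886426356019966 ((560.9630737304688, 156.27813720703125), 24.795757293701172)
0.154 154 [0.561  0.1563 0.1606] 0.16056817078605795 ((561.0916137695312, 156.46124267578125), 15.978126525878906)
bench -0.00033267904363276646
```

The pictures show the coupling standing at scene (265,160) / top (384,234) with both arms raised. The tank is at scene (385,205) / top (250,214) with the black seal on its neck. The networks and depth agree to about 3 mm. Next I'll refine the plate's yaw.

```bash
python3 - <<'E'
from h import *
np.set_printoptions(precision=4,suppress=True)
for n,c in [('scene',(.5125,-.182)),('top',(.5093,-.181))]:
    p=viewer.snapshot(n); P,rr,cc=cloud(p)
    d=P[:,:2]-c; r=np.hypot(*d.T)
    m=(r>.04)&(r<.1)&(P[:,2]>.02)&(P[:,2]<.07)
    d=d[m];th=np.degrees(np.arctan2(d[:,1],d[:,0]))
    a=th[(th>60)&(th<160)];b=th[(th>-120)&(th<-20)]
    print(n,len(a),len(b),np.median(a),np.median(b)+180)
    vx=cv2.fitLine(d.astype(np.float32),cv2.DIST_HUBER,0,1e-4,1e-4).ravel();print(vx,np.degrees(np.arctan2(vx[1],vx[0])))
    print(np.sort(r[m])[-5:])
o=manip.get_obs();M=R.from_rotvec(o['ee_rot']).as_matrix();print(M)
E
```

```text
scene 108 111 114.13796535741281 115.08866784333456
[ 0.4136 -0.9105 -0.002   0.0058] -65.57182
[0.0989 0.0989 0.099  0.099  0.0993]
top 116 127 115.30013613238383 115.27250779923578
[ 0.4248 -0.9053  0.0023 -0.0048] -64.859215
[0.0987 0.0992 0.0992 0.0998 0.0999]
[[-0.9617  0.2742  0.    ]
 [ 0.2742  0.9617  0.    ]
 [-0.      0.     -1.    ]]
```

>>> {"name": "drive_tool", "arguments": {
  "series": [
    [[-54.1,-65.8,0],[0,0,49.1],0],
    [[-54.1,-65.8,0],[0,0,49.1],0],
    [[-54.1,-65.8,0],[0,0,49.1],0],
    [[-54.1,-65.8,0],[0,0,49.1],0],
    [[-54.1,-65.8,0],[0,0,49.1],0],
    [[-54.1,-65.8,0],[0,0,49.1],0],
    [[-54.1,-65.8,0],[0,0,49.1],0],
    [[-54.1,-65.8,0],[0,0,49.1],0],
    [[-54.1,-65.8,0],[0,0,49.1],0],
    [[-54.1,-65.8,0],[0,0,49.1],0]
  ],
  "grip_force": 80
}}

```text
time_s: 1.93
eef_pos: [0.3379, 0.2172, 0.2507]
ee_rot: [1.687, 2.649, 0.002]
wrist_force: [1.3, -0.4, 0.8]
grip_width: 1.002
```

```bash
cat >> h.py <<'E'
def goto(x,y,z,yaw=None):
    "print shift cm in tool axes and turn deg to reach pointing-down pose with tool x at yaw deg"
    o=manip.get_obs();M=R.from_rotvec(o['ee_rot']).as_matrix()
    s=M.T@(np.array([x,y,z])-o['eef_pos'])*100
    a=np.radians(yaw);X=np.array([np.cos(a),np.sin(a),0]);Z=np.array([0,0,-1.]);T=np.stack([X,np.cross(Z,X),Z],1)
    w=np.degrees(R.from_matrix(M.T@T).as_rotvec())
    print('t',round(o['time_s'],2),'pos',np.round(o['eef_pos'],4),'F',np.round(o['wrist_force'],1),'g',round(o['grip_width'],3),'q6',round(o['q'][5],2),'\n shift',np.round(s,2),'turn',np.round(w,2))
E
python3 -c "
from h import *
goto(.511,-.1815,.2,115)"
```

```text
t 1.93 pos [0.3379 0.2172 0.2507] F [ 1.3 -0.4  0.8] g 1.002 q6 -0.06 
 shift [-43.45  -1.18   5.07] turn [0.08 0.01 0.02]
```

>>> {"name": "drive_tool", "arguments": {
  "series": [
    [[-43.45,-1.2,5],[0,0,0],0],
    [[-43.45,-1.2,5],[0,0,0],0],
    [[-43.45,-1.2,5],[0,0,0],0],
    [[-43.45,-1.2,5],[0,0,0],0],
    [[-43.45,-1.2,5],[0,0,0],0],
    [[-43.45,-1.2,5],[0,0,0],0],
    [[-43.45,-1.2,5],[0,0,0],0],
    [[-43.45,-1.2,5],[0,0,0],0],
    [[-43.45,-1.2,5],[0,0,0],0],
    [[-43.45,-1.2,5],[0,0,0],0]
  ]
}}

```text
time_s: 2.77
eef_pos: [0.5024, -0.1633, 0.2032]
ee_rot: [1.688, 2.648, 0.002]
wrist_force: [0.4, 0.3, -0.1]
grip_width: 1.001
```

```bash
python3 -c "
from h import *
goto(.511,-.1815,.2,115)
p=viewer.snapshot('wrist');save(p,'w1.png');print(p['T'],p['fx'],p['cx'],p['cy'])
for q in ['coupling_grip','cam_a_end','cam_b_end']:
    print(q,[(d['confidence'],d['position']) for d in models.spot_point(p,q)[:2]])
"
```

```text
t 2.77 pos [ 0.5024 -0.1633  0.2032] F [ 0.4  0.3 -0.1] g 1.001 q6 -0.9 
 shift [-2.01  0.01  0.32] turn [ 0.11  0.03 -0.01]
[[ 0.90652189 -0.4020133  -0.12885409  0.47086794]
 [ 0.42215296  0.86485845  0.27167396 -0.09387221]
 [ 0.00222401 -0.30067453  0.95372422  0.32630374]
 [ 0.          0.          0.          1.        ]] 309.70691628693146 323.17889555510743 199.89751703860455
coupling_grip [(0.65, [213.7, 323.2])]
cam_a_end [(0.98, [110.6, 319.6]), (0.18, [213.1, 321.6])]
cam_b_end [(0.81, [283.7, 325.7])]
```

View pics/w1.png

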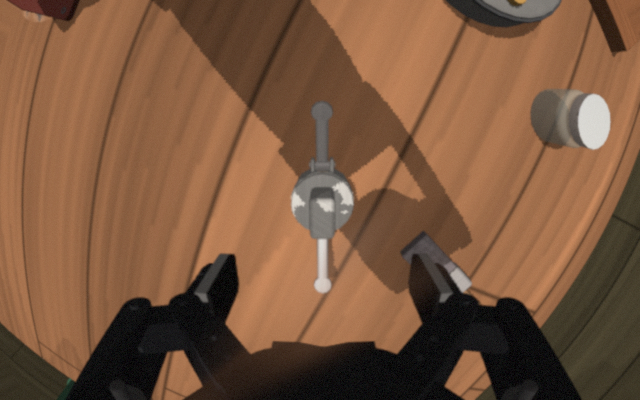

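The wrist picture shows the coupling at (322,205), with arm ends at (322,112) and (323,284). It is in line with the tool's x and centred between the fingers. I'll measure it from this close view too.

```bash
cat >> h.py <<'E'
def wcloud(p):
    rr,cc=np.nonzero(p['z_map']>0); z=p['z_map'][rr,cc]
    u=(cc-p['cx'])/p['fx'];v=(rr-p['cy'])/p['fy'];t=np.hypot(u,v)+1e-9
    k=np.tan(t)/t; 
    P=np.stack([u*k*z,-v*k*z,-z,np.ones_like(z)]);return (p['T']@P)[:3].T,rr,cc
E
python3 -c "
from h import *
np.set_printoptions(precision=4,suppress=True)
p=viewer.snapshot('wrist');P,rr,cc=wcloud(p)
near=np.hypot(P[:,0]-.511,P[:,1]+.181)<.05
A=P[near&(P[:,2]>.074)&(P[:,2]<.09)];print(len(A),A.mean(0),cv2.minAreaRect((A[:,:2]*1000).astype(np.float32)))
C=P[near&(P[:,2]>.034)&(P[:,2]<.045)];print(len(C),cv2.minEnclosingCircle((C[:,:2]*1000).astype(np.float32)))
d=P[:,:2]-[.511,-.181];r=np.hypot(*d.T);m=(r>.045)&(r<.1)&(P[:,2]>.02)&(P[:,2]<.07)
v=cv2.fitLine((d[m]*1000).astype(np.float32),cv2.DIST_HUBER,0,.01,.01).ravel();print(v,np.degrees(np.arctan2(v[1],v[0]))+180)
print('bench',np.median(P[(abs(P[:,2])<.01)&near][:,2]))
goto(.511,-.1815,.063,115)
"
```

```text
1056 [ 0.5097 -0.1785  0.0798] ((510.1707458496094, -179.57431030273438), (22.064170837402344, 37.29349136352539), 25.527435302734375)
1812 ((510.3145751953125, -179.94247436523438), 31.171911239624023)
[ 0.4264 -0.9046 -4.4555  9.4527] 115.23633
bench -0.00045287111568168004
t 3.02 pos [ 0.5016 -0.1608  0.2029] F [-0.5  0.4 -0.1] g 1.001 q6 -0.9 
 shift [-2.28 -0.04 13.99] turn [ 0.05 -0.06 -0.03]
```

>>> {"name": "drive_tool", "arguments": {
  "series": [
    [[-2.2,0,4],[0,0,0],0],
    [[-2.2,0,8],[0,0,0],0],
    [[-2.2,0,11],[0,0,0],0],
    [[-2.2,0,13],[0,0,0],0],
    [[-2.2,0,13.9],[0,0,0],0],
    [[-2.2,0,13.9],[0,0,0],0],
    [[-2.2,0,13.9],[0,0,0],0],
    [[-2.2,0,13.9],[0,0,0],0]
  ]
}}

```text
time_s: 3.68
eef_pos: [0.5125, -0.1808, 0.0663]
ee_rot: [1.686, 2.647, 0.003]
wrist_force: [1.0, -0.2, 0.0]
grip_width: 1.002
```

```bash
python3 -c "
from h import *
goto(.5105,-.1806,.064,115)
p=viewer.snapshot('wrist');save(p,'w2.png')
"
```

```text
t 3.68 pos [ 0.5125 -0.1808  0.0663] F [ 1.  -0.2  0. ] g 1.002 q6 -0.92 
 shift [ 0.1  -0.18  0.23] turn [0.19 0.11 0.02]
```

View pics/w2.png

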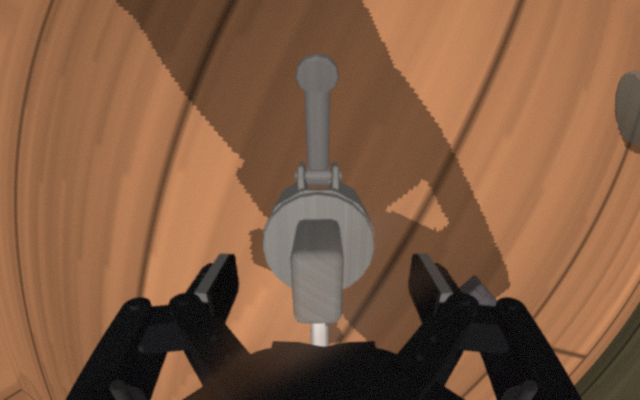

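The plate at (318,270) lies between the pads at (225,275) and (425,275), so I'm closing the fingers.

>>> {"name": "drive_tool", "arguments": {
  "series": [
    [[0.1,-0.2,0.2],[0,0,0],0.2],
    [[0.1,-0.2,0.2],[0,0,0],0.5],
    [[0.1,-0.2,0.2],[0,0,0],1],
    [[0.1,-0.2,0.2],[0,0,0],1],
    [[0.1,-0.2,0.2],[0,0,0],1],
    [[0.1,-0.2,0.2],[0,0,0],1],
    [[0.1,-0.2,0.2],[0,0,0],1],
    [[0.1,-0.2,0.2],[0,0,0],1],
    [[0.1,-0.2,0.2],[0,0,0],1],
    [[0.1,-0.2,0.2],[0,0,0],1]
  ],
  "grip_force": 80
}}

```text
time_s: 4.57
eef_pos: [0.5104, -0.1811, 0.0646]
ee_rot: [1.686, 2.646, 0.002]
wrist_force: [-1.4, -0.5, 5.0]
grip_width: 0.248
```

```bash
python3 -c "
from h import *
goto(.511,-.1806,.063,115)
"
```

```text
t 4.57 pos [ 0.5104 -0.1811  0.0646] F [-1.4 -0.5  5. ] g 0.248 q6 -0.92 
 shift [0.02 0.07 0.16] turn [0.2  0.14 0.01]
```

>>> {"name": "drive_tool", "arguments": {
  "series": [
    [[0,0,-1],[0,0,0],1],
    [[0,0,-4],[0,0,0],1],
    [[0,0,-8],[0,0,0],1],
    [[0,0,-12],[0,0,0],1],
    [[0,0,-16],[0,0,0],1],
    [[0,0,-20],[0,0,0],1],
    [[0,0,-20.5],[0,0,0],1],
    [[0,0,-20.5],[0,0,0],1]
  ]
}}

```text
time_s: 5.23
eef_pos: [0.511, -0.1815, 0.2731]
ee_rot: [1.682, 2.641, 0.004]
wrist_force: [-0.4, 0.5, -5.5]
grip_width: 0.25
```

```bash
python3 -c "
from h import *
goto(.562,.1563,.265,115)
"
```

```text
t 5.23 pos [ 0.511  -0.1815  0.2731] F [-0.4  0.5 -5.5] g 0.25 q6 -0.92 
 shift [28.46 18.9   0.74] turn [0.43 0.43 0.02]
```

>>> {"name": "drive_tool", "arguments": {
  "series": [
    [[3,2,0.5],[0,0,0],1],
    [[6,4,0.7],[0.2,0.2,0],1],
    [[9,6,0.7],[0.4,0.4,0],1],
    [[12,8,0.7],[0.4,0.4,0],1],
    [[15,10,0.7],[0.4,0.4,0],1],
    [[18,12,0.7],[0.4,0.4,0],1],
    [[21,14,0.7],[0.4,0.4,0],1],
    [[24,16,0.7],[0.4,0.4,0],1],
    [[26.5,17.6,0.7],[0.4,0.4,0],1],
    [[28,18.6,0.7],[0.4,0.4,0],1]
  ]
}}

```text
time_s: 6.07
eef_pos: [0.5591, 0.1541, 0.2613]
ee_rot: [-1.682, -2.648, 0.004]
wrist_force: [0.7, -0.2, -5.8]
grip_width: 0.244
```

>>> {"name": "drive_tool", "arguments": {
  "series": [
    [[1,0.7,0],[0,0,0],1],
    [[1,0.7,0],[0,0,0],1],
    [[1,0.7,0],[0,0,0],1]
  ]
}}

```text
time_s: 6.32
eef_pos: [0.5592, 0.1666, 0.2573]
ee_rot: [-1.677, -2.645, 0.012]
wrist_force: [-0.6, -0.1, -4.9]
grip_width: 0.244
```

```bash
python3 - <<'E'
from h import *
np.set_printoptions(precision=4,suppress=True)
goto(.562,.1563,.265,115)
for n in ['scene','top']:
    p=viewer.snapshot(n);save(p,n+'3.png');P,rr,cc=cloud(p)
    print(n)
    for lo,hi in [(.142,.154),(.154,.17)]:
        B=P[(np.hypot(P[:,0]-.562,P[:,1]-.156)<.04)&(P[:,2]>lo)&(P[:,2]<hi)]
        if len(B): print(len(B),np.median(B[:,2]),cv2.minEnclosingCircle((B[:,:2]*1000).astype(np.float32)))
    for q in ['coupling_grip','cam_a_end','cam_b_end','filler_top']:
        for d in models.spot_point(p,q)[:1]:
            r,c=d['position'];print(q,d['confidence'],r,c,px2w(p,r,c))
E
```

```text
t 6.32 pos [0.5592 0.1666 0.2573] F [-0.6 -0.1 -4.9] g 0.244 q6 -0.29 
 shift [-1.05 -0.2  -0.77] turn [-0.66 -0.25  0.26]
scene
182 0.14922967690447558 ((562.9888305664062, 156.2687225341797), 26.08144187927246)
121 0.16134212376440915 ((564.0733642578125, 155.50848388671875), 15.852949142456055)
coupling_grip 0.66 139.9 403.1 [0.5993 0.1699 0.2964]
cam_a_end 0.72 144.4 442.5 [0.5213 0.2458 0.2425]
filler_top 0.98 171.6 386.2 [0.5582 0.1453 0.163 ]
top
40 0.14773350870927976 ((561.7062377929688, 150.00625610351562), 23.719324111938477)
cam_b_end 0.67 201.1 275.7 [0.5947 0.0862 0.2347]
filler_top 0.58 212.8 249.2 [0.5702 0.1418 0.2354]
```

>>> {"name": "drive_tool", "arguments": {
  "series": [
    [[-0.5,-0.1,0.5],[-0.4,-0.2,0.2],1],
    [[-1,-0.2,1],[-0.7,-0.2,0.3],1],
    [[-1,-0.2,1],[-0.7,-0.2,0.3],1],
    [[-1,-0.2,1],[-0.7,-0.2,0.3],1],
    [[-1,-0.2,1],[-0.7,-0.2,0.3],1],
    [[-1,-0.2,1],[-0.7,-0.2,0.3],1]
  ]
}}

```text
time_s: 7.32
eef_pos: [0.5638, 0.1559, 0.2516]
ee_rot: [1.69, 2.643, 0.01]
wrist_force: [-0.2, 0.5, -5.3]
grip_width: 0.246
```

```bash
python3 - <<'E'
from h import *
np.set_printoptions(precision=4,suppress=True)
goto(.5616,.1565,.24,115)
p=viewer.snapshot('scene');P,rr,cc=cloud(p)
im=cv2.resize(p['pixels'][100:240,310:470],None,fx=4,fy=4,interpolation=cv2.INTER_CUBIC);cv2.imwrite('pics/s4.png',im[:,:,::-1])
p=viewer.snapshot('wrist');save(p,'w4.png')
goto(.5616,.1565,.24,115)
E
```

```text
t 7.32 pos [0.5638 0.1559 0.2516] F [-0.2  0.5 -5.3] g 0.246 q6 -0.3 
 shift [ 0.15 -0.18  1.16] turn [ 0.44  0.04 -0.19]
t 7.42 pos [0.5639 0.156  0.2517] F [-0.4  0.3 -4.9] g 0.241 q6 -0.3 
 shift [ 0.14 -0.19  1.17] turn [ 0.45  0.05 -0.18]
```

View pics/s4.png

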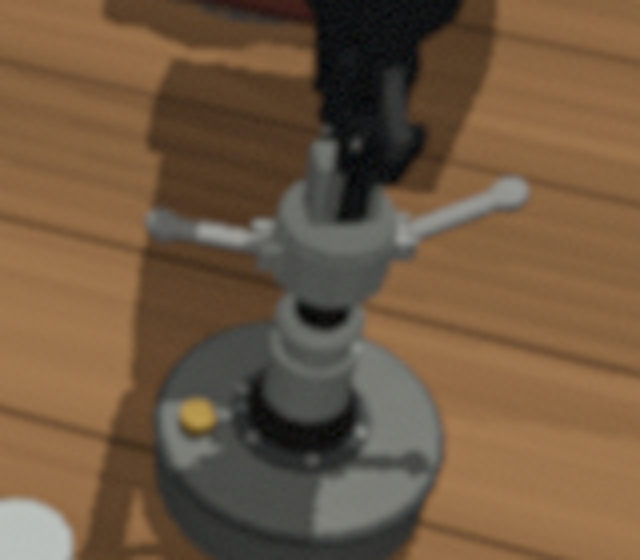

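View pics/w4.png

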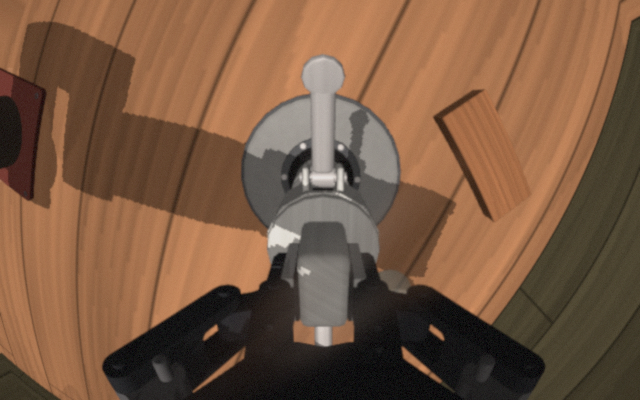

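```bash
python3 - <<'E'
from h import *
from scipy.optimize import least_squares
np.set_printoptions(precision=4,suppress=True)
p=viewer.snapshot('scene');P,rr,cc=cloud(p)
near=np.hypot(P[:,0]-.562,P[:,1]-.157)<.05
z=P[:,2]
def fit(m,r0,fixed=True):
    Q=P[m]; f=lambda v:np.hypot(Q[:,0]-v[0],Q[:,1]-v[1])-(r0 if fixed else v[2])
    s=least_squares(f,[.56,.156] if fixed else [.56,.156,r0],loss='soft_l1',f_scale=.001);return len(Q),s.x,np.sqrt(np.mean(s.fun**2))
for lo,hi in [(.19,.2),(.2,.21),(.21,.22),(.193,.222)]: print(lo,fit(near&(z>lo)&(z<hi),.031),fit(near&(z>lo)&(z<hi),.031,False))
n2=np.hypot(P[:,0]-.562,P[:,1]-.157)<.04
for lo,hi in [(.08,.12),(.141,.148),(.1,.13)]: print(lo,fit(n2&(z>lo)&(z<hi),.025),fit(n2&(z>lo)&(z<hi),.025,False))
h=near&(z>.222)&(z<.233);print('cup top z',np.median(P[h][:,2]),cv2.minEnclosingCircle((P[h][:,:2]*1000).astype(np.float32)))
h=near&(z>.262)&(z<.28);print('plate',np.median(P[h][:,2]),P[h].mean(0))
goto(.5616,.1565,.24,115)
E
```

```text
0.19 (97, array([0.5644, 0.1549]), np.float64(0.0019026954888733333)) (97, array([0.5633, 0.1547, 0.032 ]), np.float64(0.0017732043236929284))
0.2 (149, array([0.5649, 0.1548]), np.float64(0.0053304294284280025)) (149, array([0.5545, 0.1511, 0.0408]), np.float64(0.003386521960950218))
0.21 (218, array([0.5641, 0.1554]), np.float64(0.007892411593545251)) (218, array([0.5533, 0.1523, 0.0411]), np.float64(0.004049385664958812))
0.193 (458, array([0.5644, 0.155 ]), np.float64(0.0063594909995444895)) (458, array([0.5544, 0.1523, 0.0403]), np.float64(0.003628426894417707))
0.08 (314, array([0.5624, 0.1552]), np.float64(0.0018898618752559062)) (314, array([0.5609, 0.1551, 0.0263]), np.float64(0.0018014647569248301))
0.141 (74, array([0.5611, 0.1551]), np.float64(0.0018961194360148817)) (74, array([0.5623, 0.1552, 0.024 ]), np.float64(0.0017682271449523637))
0.1 (240, array([0.5613, 0.1552]), np.float64(0.0022859106590066864)) (240, array([0.5629, 0.1553, 0.0236]), np.float64(0.0021957686255837244))
cup top z 0.22656158846127272 ((564.933837890625, 153.76797485351562), 31.617013931274414)
plate 0.2679632181414293 [0.5704 0.1457 0.2689]
t 7.47 pos [0.5639 0.156  0.2517] F [-0.5  0.1 -5.1] g 0.248 q6 -0.3 
 shift [ 0.14 -0.19  1.17] turn [ 0.46  0.05 -0.17]
```

>>> {"name": "drive_tool", "arguments": {
  "series": [
    [[0.1,-0.1,0.4],[0.3,0,-0.1],1],
    [[0.15,-0.2,0.8],[0.5,0,-0.2],1],
    [[0.15,-0.2,0.9],[0.5,0,-0.2],1],
    [[0.15,-0.2,0.9],[0.5,0,-0.2],1],
    [[0.15,-0.2,0.9],[0.5,0,-0.2],1],
    [[0.15,-0.2,0.9],[0.5,0,-0.2],1]
  ]
}}

```text
time_s: 7.97
eef_pos: [0.5615, 0.1565, 0.2427]
ee_rot: [1.687, 2.65, -0.002]
wrist_force: [-0.3, 0.4, -4.7]
grip_width: 0.245
```

```bash
cat > fit.py <<'E'
from h import *
from scipy.optimize import least_squares
np.set_printoptions(precision=4,suppress=True)
def chk(zt,save_=None):
    "zt: TCP height"
    goto(.5614,.1563,zt,115)
    p=viewer.snapshot('scene');P,rr,cc=cloud(p);z=P[:,2]
    if save_: cv2.imwrite('pics/'+save_,cv2.resize(p['pixels'][100:240,310:470],None,fx=4,fy=4,interpolation=cv2.INTER_CUBIC)[:,:,::-1])
    def fit(m,r0):
        Q=P[m];f=lambda v:np.hypot(Q[:,0]-v[0],Q[:,1]-v[1])-r0
        s=least_squares(f,[.56,.156],loss='soft_l1',f_scale=.001);return len(Q),s.x,np.sqrt(np.mean(s.fun**2))
    near=np.hypot(P[:,0]-.562,P[:,1]-.157)<.045;n2=np.hypot(P[:,0]-.562,P[:,1]-.157)<.04
    t=zt-.063
    print('cup',fit(near&(z>t+.004)&(z<t+.034),.031))
    print('neck',fit(n2&(z>.09)&(z<min(.148,t-.003)),.025))
    h=near&(z>t+.035)&(z<t+.045);print('cup top z',np.median(P[h][:,2]))
    h=near&(z>t+.075);print('plate top z',np.median(P[h][:,2]),len(P[h]))
    return p
E
python3 -c "
from fit import *
chk(.243)"
```

```text
t 7.97 pos [0.5615 0.1565 0.2427] F [-0.3  0.4 -4.7] g 0.245 q6 -0.3 
 shift [-0.02 -0.02 -0.03] turn [-0.04  0.06  0.03]
cup (424, array([0.5617, 0.1551]), np.float64(0.0047322674290090445))
neck (392, array([0.5612, 0.1553]), np.float64(0.0022530892711646556))
cup top z 0.217643290853476
plate top z 0.452791092137773 5577
```

>>> {"name": "drive_tool", "arguments": {
  "series": [
    [[0,0,0.6],[0,0,0],1],
    [[0,0,1.2],[0,0,0],1],
    [[0,0,1.8],[0,0,0],1],
    [[0,0,2.3],[0,0,0],1],
    [[0,0,2.7],[0,0,0],1],
    [[0,0,3.0],[0,0,0],1],
    [[0,0,3.3],[0,0,0],1],
    [[0,0,3.3],[0,0,0],1],
    [[0,0,3.3],[0,0,0],1]
  ]
}}

```text
time_s: 8.77
eef_pos: [0.5616, 0.1565, 0.2097]
ee_rot: [1.687, 2.65, -0.002]
wrist_force: [-0.0, -0.2, -4.8]
grip_width: 0.25
```

```bash
python3 -c "
from fit import *
chk(.21,'s5.png')"
```

```text
t 8.77 pos [0.5616 0.1565 0.2097] F [-0.  -0.2 -4.8] g 0.25 q6 -0.3 
 shift [-0.01 -0.02 -0.03] turn [-0.04  0.06  0.02]
cup (401, array([0.562, 0.155]), np.float64(0.004669753390689746))
neck (301, array([0.5612, 0.1552]), np.float64(0.0021270294436458895))
cup top z 0.1844542439884922
plate top z 0.4356910871326656 5730
```

View pics/s5.png

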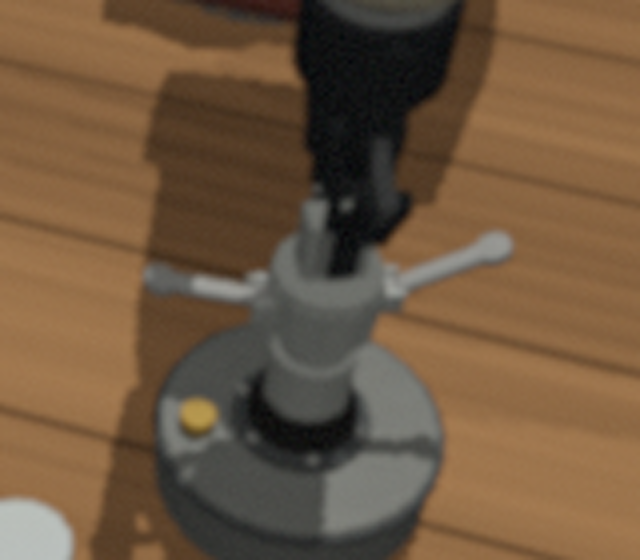

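The cup is at (325,290) and is already over the lip at (315,360) without any force. I'll go on down to the seal.

>>> {"name": "drive_tool", "arguments": {
  "series": [
    [[0,0,0.4],[0,0,0],1],
    [[0,0,0.8],[0,0,0],1],
    [[0,0,1.2],[0,0,0],1],
    [[0,0,1.6],[0,0,0],1],
    [[0,0,1.8],[0,0,0],1],
    [[0,0,2],[0,0,0],1],
    [[0,0,2.1],[0,0,0],1],
    [[0,0,2.2],[0,0,0],1],
    [[0,0,2.2],[0,0,0],1]
  ]
}}

```text
time_s: 9.57
eef_pos: [0.5617, 0.1565, 0.1889]
ee_rot: [1.687, 2.649, -0.001]
wrist_force: [-4.3, -1.1, 5.0]
grip_width: 0.248
```

>>> {"name": "drive_tool", "arguments": {
  "series": [
    [[0,0,0.1],[0,0,0],1],
    [[0,0,0.2],[0,0,0],1],
    [[0,0,0.3],[0,0,0],1],
    [[0,0,0.4],[0,0,0],1],
    [[0,0,0.5],[0,0,0],1],
    [[0,0,0.6],[0,0,0],1],
    [[0,0,0.7],[0,0,0],1],
    [[0,0,0.8],[0,0,0],1],
    [[0,0,0.8],[0,0,0],1],
    [[0,0,0.8],[0,0,0],1]
  ]
}}

```text
time_s: 10.4
eef_pos: [0.5617, 0.1565, 0.1817]
ee_rot: [1.687, 2.649, -0.001]
wrist_force: [-4.2, -1.1, 5.1]
grip_width: 0.247
```

```bash
python3 -c "
from fit import *
chk(.178,'s6.png')"
```

```text
t 10.4 pos [0.5617 0.1565 0.1817] F [-4.2 -1.1  5.1] g 0.247 q6 -0.3 
 shift [-0.01 -0.03  0.37] turn [-0.    0.08  0.04]
cup (356, array([0.562, 0.155]), np.float64(0.004741498800781097))
neck (117, array([0.5617, 0.1555]), np.float64(0.0009094990972112243))
cup top z 0.15633077181563643
plate top z 0.4282995666745753 6301
```

>>> {"name": "drive_tool", "arguments": {
  "series": [
    [[0,-0.05,0.1],[0,0,0],1],
    [[0,-0.05,0.2],[0,0,0],1],
    [[0,-0.05,0.3],[0,0,0],1],
    [[0,-0.05,0.4],[0,0,0],1],
    [[0,-0.05,0.4],[0,0,0],1]
  ]
}}

```text
time_s: 10.87
eef_pos: [0.5616, 0.1565, 0.1785]
ee_rot: [1.686, 2.649, 0.0]
wrist_force: [-4.4, 0.1, 6.2]
grip_width: 0.244
```

>>> {"name": "drive_tool", "arguments": {
  "series": [
    [[0,0,0.1],[0,0,0],1],
    [[0,0,0.2],[0,0,0],1],
    [[0,0,0.3],[0,0,0],1],
    [[0,0,0.3],[0,0,0],1]
  ]
}}

```text
time_s: 11.2
eef_pos: [0.5616, 0.1565, 0.1767]
ee_rot: [1.686, 2.648, 0.001]
wrist_force: [-8.7, -1.5, 11.1]
grip_width: 0.247
```

>>> {"name": "drive_tool", "arguments": {
  "series": [
    [[0,0,0],[0,0,0],1],
    [[0,0,-0.15],[0,0,0],1],
    [[0,0,-0.3],[0,0,0],1],
    [[0,0,-0.4],[0,0,0],1],
    [[0,0,-0.4],[0,0,0],1]
  ]
}}

```text
time_s: 11.62
eef_pos: [0.5618, 0.1565, 0.1807]
ee_rot: [1.686, 2.648, 0.001]
wrist_force: [-2.9, -0.3, 0.8]
grip_width: 0.249
```

```bash
python3 -c "
from fit import *
chk(.181,'s7.png')
p=viewer.snapshot('top');P,_,_=cloud(p);z=P[:,2]
"
```

```text
t 11.62 pos [0.5618 0.1565 0.1807] F [-2.9 -0.3  0.8] g 0.249 q6 -0.3 
 shift [-0.   -0.04 -0.03] turn [0.11 0.1  0.05]
cup (363, array([0.5622, 0.1551]), np.float64(0.0048811357616868846))
neck (106, array([0.562 , 0.1553]), np.float64(0.0008551403241086474))
cup top z 0.15557324294816893
plate top z 0.4298728279195381 6366
```

View pics/s7.png

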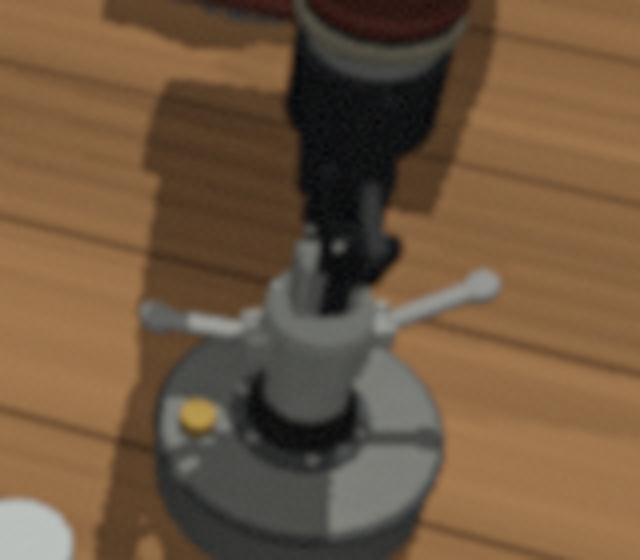

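The cup is seated low on the neck, with both arms still raised at (155,315) and (483,285). Loading and unloading both ran at about 2.6 N/mm, up to 16 N on the neck, so the ceiling is on the lip. Now I'll release and rise.

>>> {"name": "drive_tool", "arguments": {
  "series": [
    [[0,0,0],[0,0,0],0.6],
    [[0,0,0],[0,0,0],0.3],
    [[0,0,0],[0,0,0],0],
    [[0,0,0],[0,0,0],0],
    [[0,0,0],[0,0,0],0],
    [[0,0,-3],[0,0,0],0],
    [[0,0,-6],[0,0,0],0],
    [[0,0,-9],[0,0,0],0.2],
    [[2,0,-9],[0,0,0],0.6],
    [[5,0,-9],[0,0,0],1]
  ]
}}

```text
time_s: 12.55
eef_pos: [0.5427, 0.2009, 0.2738]
ee_rot: [1.688, 2.641, 0.007]
wrist_force: [-0.2, 1.0, 0.8]
grip_width: 0.602
```

```bash
python3 - <<'E'
from h import *
from scipy.optimize import least_squares
np.set_printoptions(precision=4,suppress=True)
goto(.5297,.2254,.23,115)
p=viewer.snapshot('scene');P,rr,cc=cloud(p);z=P[:,2]
cv2.imwrite('pics/s8.png',cv2.resize(p['pixels'][100:240,310:470],None,fx=4,fy=4,interpolation=cv2.INTER_CUBIC)[:,:,::-1])
near=np.hypot(P[:,0]-.562,P[:,1]-.156)<.05
for lo,hi in [(.15,.163),(.19,.206)]:
    B=P[near&(z>lo)&(z<hi)];print(len(B),np.median(B[:,2]),cv2.minAreaRect((B[:,:2]*1000).astype(np.float32)))
for q in ['cam_a_end','cam_b_end','coupling_grip']:
    for d in models.spot_point(p,q)[:2]:
        r,c=d['position'];print(q,d['confidence'],r,c,px2w(p,r,c))
E
```

```text
t 12.55 pos [0.5427 0.2009 0.2738] F [-0.2  1.   0.8] g 0.602 q6 -0.21 
 shift [ 2.79 -0.19  4.37] turn [ 0.45  0.23 -0.16]
296 0.1557718824452058 ((568.5908203125, 155.79031372070312), (50.25477981567383, 60.47773742675781), 9.012710571289062)
160 0.19702312971139158 ((562.0753784179688, 154.11383056640625), (26.158100128173828, 36.89384460449219), 27.31549072265625)
cam_a_end 0.48 168.0 433.0 [0.3367 0.2493 0.0012]
cam_b_end 0.72 176.6 351.5 [0.4459 0.0437 0.0016]
coupling_grip 0.5 166.9 430.0 [ 0.3312  0.2408 -0.0024]
coupling_grip 0.25 235.6 201.4 [ 0.767  -0.2325  0.019 ]
```

View pics/s8.png

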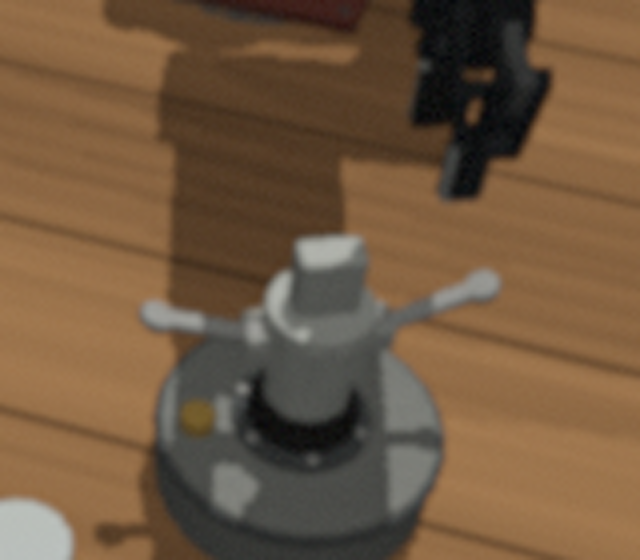

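>>> {"name": "drive_tool", "arguments": {
  "series": [
    [[2,-0.1,0],[0.4,0.2,-0.2],1],
    [[2.8,-0.2,1],[0.4,0.2,-0.2],1],
    [[2.8,-0.2,3],[0.4,0.2,-0.2],1],
    [[2.8,-0.2,5],[0.4,0.2,-0.2],1],
    [[2.8,-0.2,6],[0.4,0.2,-0.2],1],
    [[2.8,-0.2,6.5],[0.4,0.2,-0.2],1],
    [[2.8,-0.2,6.5],[0.4,0.2,-0.2],1],
    [[2.8,-0.2,6.5],[0.4,0.2,-0.2],1]
  ]
}}

```text
time_s: 13.42
eef_pos: [0.527, 0.2265, 0.2057]
ee_rot: [-1.679, -2.651, 0.005]
wrist_force: [0.4, 0.3, 0.0]
grip_width: 0.001
```

```bash
python3 - <<'E'
from h import *
goto(.5297,.2254,.2,115)
p=viewer.snapshot('scene')
cv2.imwrite('pics/s9.png',cv2.resize(p['pixels'][100:240,310:470],None,fx=4,fy=4,interpolation=cv2.INTER_CUBIC)[:,:,::-1])
p=viewer.snapshot('wrist');save(p,'w9.png')
E
```

```text
t 13.42 pos [0.527  0.2265 0.2057] F [0.4 0.3 0. ] g 0.001 q6 -0.17 
 shift [-0.21  0.2   0.57] turn [-0.28 -0.07  0.31]
```

View pics/s9.png

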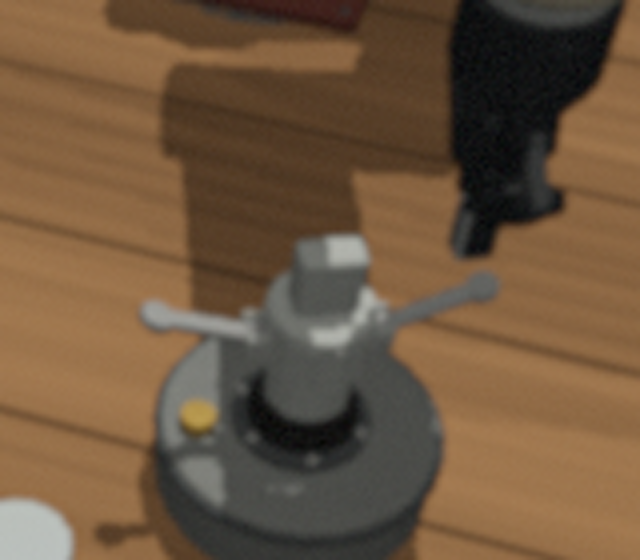

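View pics/w9.png

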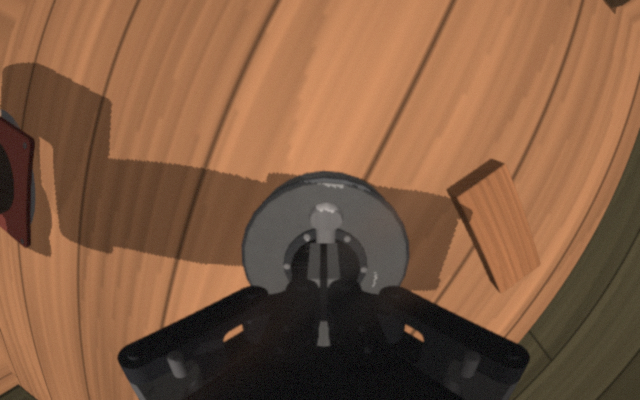

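>>> {"name": "drive_tool", "arguments": {
  "series": [
    [[-0.1,0.1,0.4],[-0.3,0,0.3],1],
    [[-0.1,0.1,0.8],[-0.3,0,0.3],1],
    [[-0.1,0.1,1.2],[-0.3,0,0.3],1],
    [[-0.1,0.1,1.6],[-0.3,0,0.3],1],
    [[-0.1,0.1,2.0],[-0.3,0,0.3],1],
    [[-0.1,0.1,2.4],[-0.3,0,0.3],1],
    [[-0.1,0.1,2.8],[-0.3,0,0.3],1],
    [[-0.1,0.1,3.2],[-0.3,0,0.3],1],
    [[-0.1,0.1,3.6],[-0.3,0,0.3],1],
    [[-0.1,0.1,4.0],[-0.3,0,0.3],1]
  ]
}}

```text
time_s: 14.35
eef_pos: [0.5291, 0.2267, 0.167]
ee_rot: [1.687, 2.649, 0.006]
wrist_force: [-0.3, 1.4, 4.9]
grip_width: 0.001
```

```bash
python3 - <<'E'
from h import *
goto(.5297,.2254,.165,115)
p=viewer.snapshot('scene');P,rr,cc=cloud(p);z=P[:,2]
cv2.imwrite('pics/s10.png',cv2.resize(p['pixels'][100:240,310:470],None,fx=4,fy=4,interpolation=cv2.INTER_CUBIC)[:,:,::-1])
near=np.hypot(P[:,0]-.562,P[:,1]-.156)<.045
for lo,hi in [(.147,.163),(.19,.206)]:
    B=P[near&(z>lo)&(z<hi)]
    A=np.c_[B[:,:2]-[.562,.156],np.ones(len(B))];print(len(B),np.median(B[:,2]),np.linalg.lstsq(A,B[:,2],rcond=None)[0])
E
```

```text
t 14.35 pos [0.5291 0.2267 0.167 ] F [-0.3  1.4  4.9] g 0.001 q6 -0.17 
 shift [-0.14 -0.    0.2 ] turn [ 0.21 -0.07  0.03]
334 0.1553279428031037 [-0.06836577 -0.05192215  0.15597291]
150 0.19655263268093187 [-0.11263441 -0.09830385  0.196615  ]
```

View pics/s10.png

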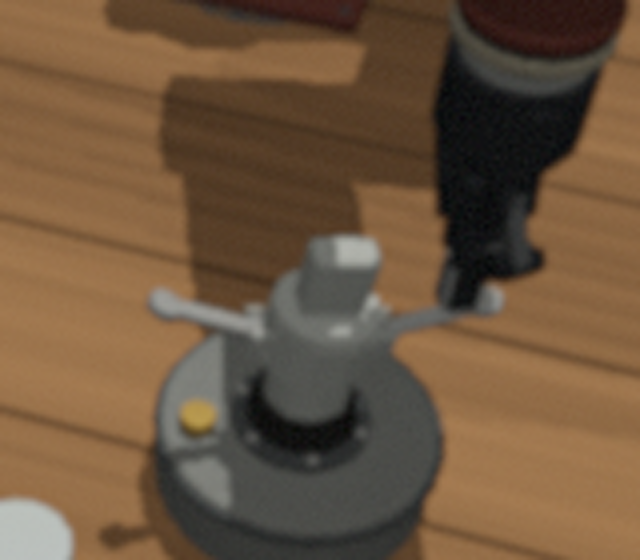

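The finger is on arm a at (465,300), which is now nearly level. The coupling leans a little towards it, as expected from the clearance, and the force is only 5 N. I'm going on.

>>> {"name": "drive_tool", "arguments": {
  "series": [
    [[-0.1,0,0.4],[0,0,0],1],
    [[-0.1,0,0.8],[0,0,0],1],
    [[-0.1,0,1.2],[0,0,0],1],
    [[-0.1,0,1.6],[0,0,0],1],
    [[-0.1,0,2.0],[0,0,0],1],
    [[-0.1,0,2.0],[0,0,0],1]
  ]
}}

```text
time_s: 14.9
eef_pos: [0.5293, 0.2263, 0.146]
ee_rot: [1.687, 2.65, 0.006]
wrist_force: [-1.3, 3.4, 6.0]
grip_width: -0.0
```

```bash
python3 - <<'E'
from h import *
goto(.5297,.2254,.125,115)
p=viewer.snapshot('scene');P,rr,cc=cloud(p);z=P[:,2]
cv2.imwrite('pics/s11.png',cv2.resize(p['pixels'][100:240,310:470],None,fx=4,fy=4,interpolation=cv2.INTER_CUBIC)[:,:,::-1])
near=np.hypot(P[:,0]-.562,P[:,1]-.156)<.045
for lo,hi in [(.147,.163),(.19,.206)]:
    B=P[near&(z>lo)&(z<hi)]
    A=np.c_[B[:,:2]-[.562,.156],np.ones(len(B))];print(len(B),np.median(B[:,2]),np.linalg.lstsq(A,B[:,2],rcond=None)[0])
E
```

```text
t 14.9 pos [0.5293 0.2263 0.146 ] F [-1.3  3.4  6. ] g -0.0 q6 -0.17 
 shift [-0.11 -0.    2.1 ] turn [ 0.19 -0.12  0.04]
327 0.15529134306942838 [-0.06175477 -0.05946461  0.15594031]
153 0.19660742791943575 [-0.10333511 -0.1039803   0.19660489]
```

View pics/s11.png

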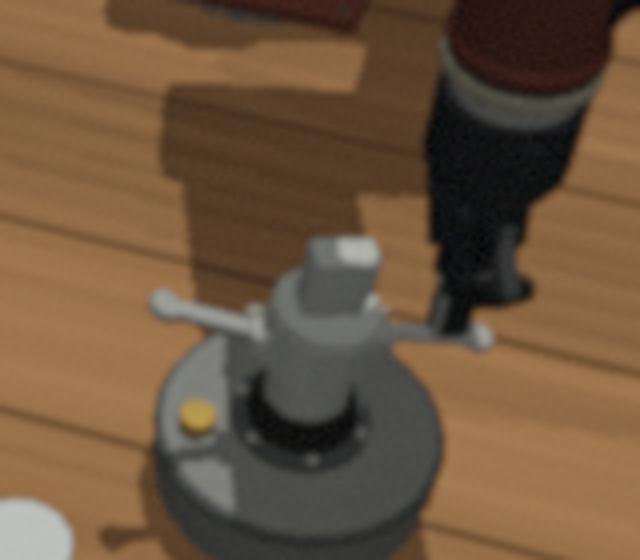

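>>> {"name": "drive_tool", "arguments": {
  "series": [
    [[0,0,0.4],[0,0,0],1],
    [[0,0,0.8],[0,0,0],1],
    [[0,0,1.1],[0,0,0],1],
    [[0,0,1.4],[0,0,0],1],
    [[0,0,1.6],[0,0,0],1],
    [[0,0,1.6],[0,0,0],1]
  ]
}}

```text
time_s: 15.45
eef_pos: [0.5301, 0.2262, 0.1306]
ee_rot: [1.686, 2.649, 0.007]
wrist_force: [-0.3, 0.1, 5.6]
grip_width: -0.003
```

>>> {"name": "drive_tool", "arguments": {
  "series": [
    [[0,0,0.2],[0,0,0],1],
    [[0,0,0.4],[0,0,0],1],
    [[0,0,0.5],[0,0,0],1],
    [[0,0,0.5],[0,0,0],1]
  ]
}}

```text
time_s: 15.78
eef_pos: [0.5307, 0.2261, 0.1261]
ee_rot: [1.686, 2.648, 0.009]
wrist_force: [-0.4, 0.6, 4.7]
grip_width: 0.002
```

```bash
python3 - <<'E'
from h import *
goto(.5297,.2254,.125,115)
p=viewer.snapshot('scene');P,rr,cc=cloud(p);z=P[:,2]
cv2.imwrite('pics/s12.png',cv2.resize(p['pixels'][100:240,310:470],None,fx=4,fy=4,interpolation=cv2.INTER_CUBIC)[:,:,::-1])
near=np.hypot(P[:,0]-.562,P[:,1]-.156)<.045
for lo,hi in [(.147,.163),(.19,.206)]:
    B=P[near&(z>lo)&(z<hi)]
    A=np.c_[B[:,:2]-[.562,.156],np.ones(len(B))];print(len(B),np.median(B[:,2]),np.linalg.lstsq(A,B[:,2],rcond=None)[0])
E
```

```text
t 15.78 pos [0.5307 0.2261 0.1261] F [-0.4  0.6  4.7] g 0.002 q6 -0.17 
 shift [-0.02 -0.12  0.11] turn [ 0.35 -0.03  0.04]
325 0.15540503560055374 [-0.06776173 -0.04886558  0.15598834]
154 0.19624707623845 [-0.10417494 -0.13014791  0.1966734 ]
```

View pics/s12.png

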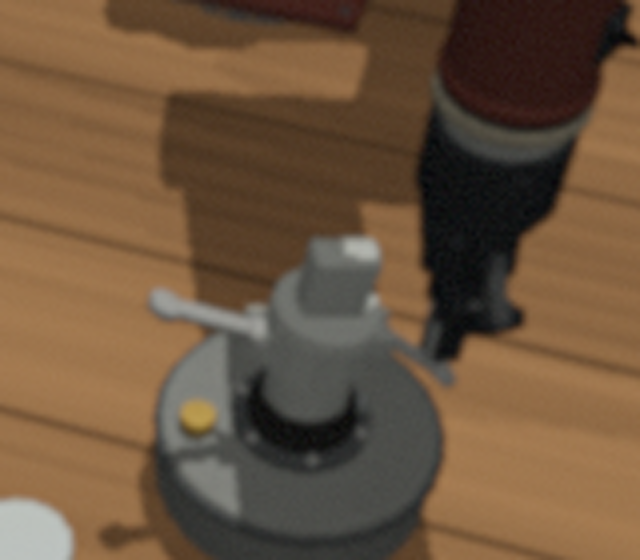

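>>> {"name": "drive_tool", "arguments": {
  "series": [
    [[0,-0.1,0.3],[0,0,0],1],
    [[0,-0.1,0.6],[0,0,0],1],
    [[0,-0.1,0.8],[0,0,0],1],
    [[0,-0.1,0.8],[0,0,0],1]
  ]
}}

```text
time_s: 16.17
eef_pos: [0.5303, 0.2259, 0.1183]
ee_rot: [1.685, 2.647, 0.01]
wrist_force: [-0.8, 2.1, 5.2]
grip_width: 0.001
```

>>> {"name": "drive_tool", "arguments": {
  "series": [
    [[0,0,0.2],[0,0,0],1],
    [[0,0,0.4],[0,0,0],1],
    [[0,0,0.4],[0,0,0],1]
  ]
}}

```text
time_s: 16.42
eef_pos: [0.5307, 0.226, 0.1144]
ee_rot: [1.685, 2.647, 0.011]
wrist_force: [-0.8, 1.7, 5.8]
grip_width: -0.001
```

```bash
python3 - <<'E'
from h import *
goto(.5297,.2254,.125,115)
p=viewer.snapshot('scene');P,rr,cc=cloud(p);z=P[:,2]
cv2.imwrite('pics/s13.png',cv2.resize(p['pixels'][100:240,310:470],None,fx=4,fy=4,interpolation=cv2.INTER_CUBIC)[:,:,::-1])
near=np.hypot(P[:,0]-.562,P[:,1]-.156)<.045
for lo,hi in [(.147,.163),(.19,.206)]:
    B=P[near&(z>lo)&(z<hi)]
    A=np.c_[B[:,:2]-[.562,.156],np.ones(len(B))];print(len(B),np.median(B[:,2]),np.linalg.lstsq(A,B[:,2],rcond=None)[0])
E
```

```text
t 16.42 pos [0.5307 0.226  0.1144] F [-0.8  1.7  5.8] g -0.001 q6 -0.17 
 shift [-0.02 -0.1  -1.06] turn [ 0.47 -0.01  0.05]
343 0.15539293459175385 [-0.08451432 -0.03815185  0.15611088]
155 0.1965230810748041 [-0.12140736 -0.10934166  0.19685177]
```

View pics/s13.png

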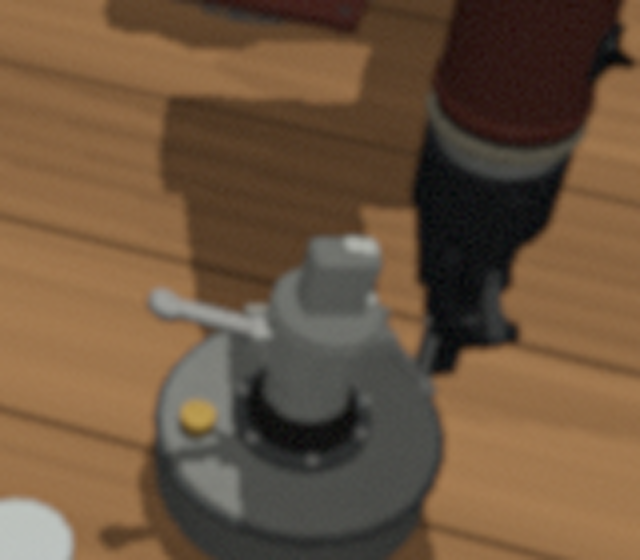

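>>> {"name": "drive_tool", "arguments": {
  "series": [
    [[0,0,0.2],[0,0,0],1],
    [[0,0,0.4],[0,0,0],1],
    [[0,0,0.4],[0,0,0],1]
  ]
}}

```text
time_s: 16.72
eef_pos: [0.5309, 0.2263, 0.1107]
ee_rot: [1.684, 2.647, 0.012]
wrist_force: [-2.1, 2.9, 6.3]
grip_width: 0.003
```

```bash
python3 - <<'E'
from h import *
goto(.5297,.2254,.125,115)
p=viewer.snapshot('scene');P,rr,cc=cloud(p);z=P[:,2]
cv2.imwrite('pics/s14.png',cv2.resize(p['pixels'][140:220,370:450],None,fx=7,fy=7,interpolation=cv2.INTER_CUBIC)[:,:,::-1])
p=viewer.snapshot('wrist');save(p,'w14.png')
E
```

```text
t 16.72 pos [0.5309 0.2263 0.1107] F [-2.1  2.9  6.3] g 0.003 q6 -0.17 
 shift [-0.03 -0.13 -1.43] turn [ 0.5  -0.02  0.05]
```

View pics/s14.png

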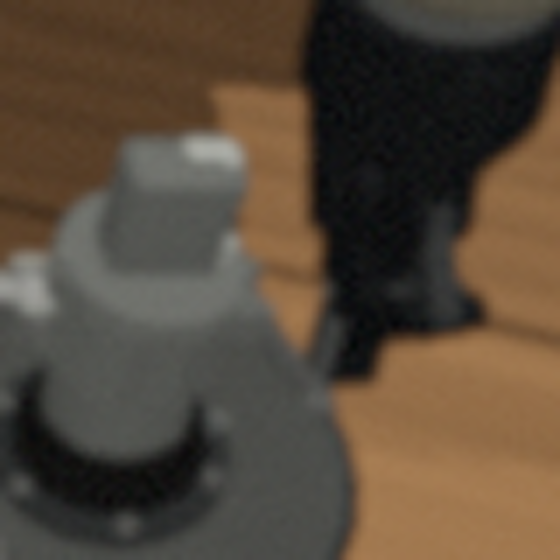

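View pics/w14.png

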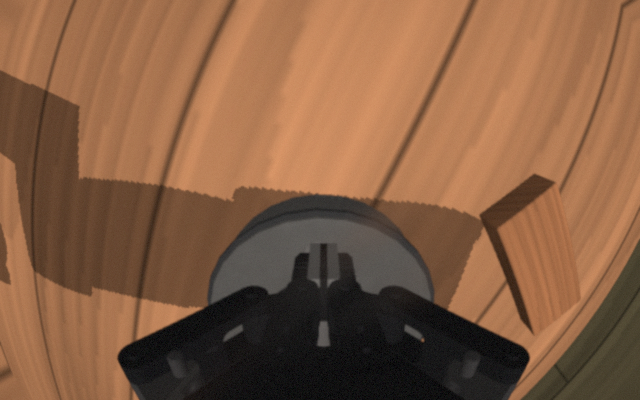

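>>> {"name": "drive_tool", "arguments": {
  "series": [
    [[0,0,0],[0,0,0],1],
    [[1,0,-1],[0,0,0],1],
    [[1,0,-5],[0,0,0],1],
    [[0,0,-9],[0,0,0],1],
    [[-4,0,-12],[0,0,0],1],
    [[-8,0,-13],[0,0,0],1],
    [[-12,0,-13],[0,0,0],1],
    [[-13,0,-13],[0,0,0],1]
  ]
}}

```text
time_s: 17.48
eef_pos: [0.5871, 0.1042, 0.2432]
ee_rot: [1.685, 2.641, 0.012]
wrist_force: [0.7, 0.3, -0.5]
grip_width: -0.003
```

```bash
cat > chk2.py <<'E'
from h import *
np.set_printoptions(precision=4,suppress=True)
def c2(name):
    goto(.5939,.0876,.2,115)
    p=viewer.snapshot('scene');P,rr,cc=cloud(p);z=P[:,2]
    cv2.imwrite('pics/'+name,cv2.resize(p['pixels'][100:240,310:470],None,fx=4,fy=4,interpolation=cv2.INTER_CUBIC)[:,:,::-1])
    near=np.hypot(P[:,0]-.562,P[:,1]-.156)<.045
    for lo,hi in [(.147,.163),(.19,.206)]:
        B=P[near&(z>lo)&(z<hi)]
        A=np.c_[B[:,:2]-[.562,.156],np.ones(len(B))];print(len(B),np.median(B[:,2]),np.linalg.lstsq(A,B[:,2],rcond=None)[0])
    # arms: radial coordinate along 115deg
    d=P[:,:2]-[.562,.156];ra=d@[-.4226,.9063];la=d@[.9063,.4226]
    for s,n in [(1,'a'),(-1,'b')]:
        m=(abs(la)<.009)&(s*ra>.04)&(s*ra<.105)&(z>.07)&(z<.2)
        q=np.c_[s*ra[m],z[m]]
        if len(q)>8:
            v=cv2.fitLine((q*1000).astype(np.float32),cv2.DIST_HUBER,0,.01,.01).ravel();print(n,len(q),'slope deg',np.degrees(np.arctan(v[1]/v[0])),'through',v[2:],'r',q[:,0].min(),q[:,0].max(),'z',q[:,1].min(),q[:,1].max())
E
python3 -c "
from chk2 import *
c2('s15.png')"
```

```text
t 17.48 pos [0.5871 0.1042 0.2432] F [ 0.7  0.3 -0.5] g -0.003 q6 -0.39 
 shift [-1.78 -0.13  4.32] turn [ 0.66  0.2  -0.07]
333 0.15567751001142394 [-0.0702 -0.0107  0.1562]
157 0.19717900662730314 [-0.1539 -0.053   0.1971]
a 71 slope deg -51.131798 through [ 63.7951 106.2775] r 0.04003280813652444 0.08264508504634759 z 0.08495000696976385 0.1415607693890948
b 148 slope deg 19.949495 through [ 71.9588 150.5906] r 0.040082847406628 0.10166778493171943 z 0.0700249231494543 0.16217782800379965
```

View pics/s15.png

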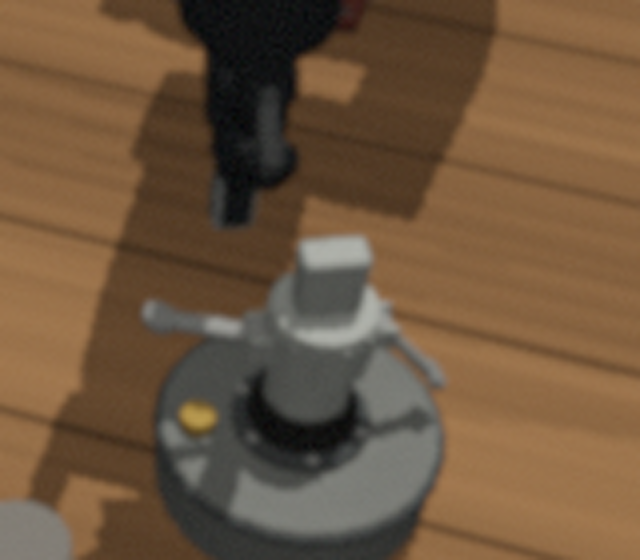

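Arm a lies at −51° in the depth data (fully down is −50°), seen at (380,325)–(437,382), and the coupling stands straight again. Now for arm b.

>>> {"name": "drive_tool", "arguments": {
  "series": [
    [[-1,-0.1,0.5],[0.3,0.2,0],1],
    [[-1.8,-0.1,1.5],[0.6,0.2,0],1],
    [[-1.8,-0.1,2.5],[0.6,0.2,0],1],
    [[-1.8,-0.1,3.5],[0.6,0.2,0],1],
    [[-1.8,-0.1,3.8],[0.6,0.2,0],1],
    [[-1.8,-0.1,3.8],[0.6,0.2,0],1],
    [[-1.8,-0.1,3.8],[0.6,0.2,0],1]
  ]
}}

```text
time_s: 18.12
eef_pos: [0.5934, 0.0874, 0.2032]
ee_rot: [-1.689, -2.646, 0.002]
wrist_force: [-0.2, 0.4, 0.7]
grip_width: 0.001
```

```bash
python3 -c "
from chk2 import *
c2('s16.png')
p=viewer.snapshot('top');cv2.imwrite('pics/t16.png',cv2.resize(p['pixels'][160:270,200:310],None,fx=5,fy=5,interpolation=cv2.INTER_CUBIC)[:,:,::-1])
"
```

```text
t 18.12 pos [0.5934 0.0874 0.2032] F [-0.2  0.4  0.7] g 0.001 q6 -0.42 
 shift [-0.    0.06  0.32] turn [-0.12 -0.07 -0.11]
330 0.1556392036147446 [-0.0796 -0.0105  0.1562]
158 0.1970821949190617 [-0.1625 -0.052   0.1971]
a 70 slope deg -50.128967 through [ 63.4671 106.4765] r 0.04040939688111393 0.0824867225958522 z 0.0853239288346368 0.14143735606932584
b 167 slope deg 21.08083 through [ 71.1668 150.5004] r 0.040053428094581976 0.10153523328246086 z 0.07011668181118358 0.19999017372546923
```

View pics/s16.png

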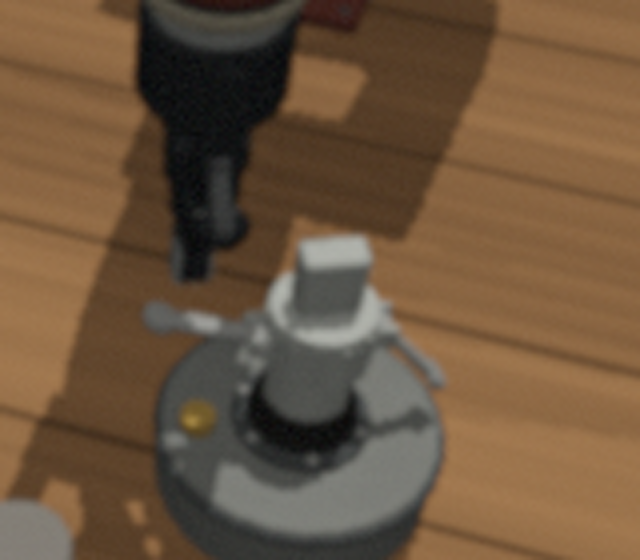

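The fingers at (190,270) stand over arm b at (155–240,320), so I'm pressing down.

>>> {"name": "drive_tool", "arguments": {
  "series": [
    [[0,0,0.4],[0,0,0],1],
    [[0,0,0.8],[0,0,0],1],
    [[0,0,1.2],[0,0,0],1],
    [[0,0,1.6],[0,0,0],1],
    [[0,0,2.0],[0,0,0],1],
    [[0,0,2.4],[0,0,0],1],
    [[0,0,2.8],[0,0,0],1],
    [[0,0,3.2],[0,0,0],1],
    [[0,0,3.6],[0,0,0],1],
    [[0,0,4.0],[0,0,0],1]
  ]
}}

```text
time_s: 19.05
eef_pos: [0.595, 0.0867, 0.1651]
ee_rot: [1.69, 2.646, 0.001]
wrist_force: [1.2, -2.0, 4.2]
grip_width: -0.001
```

>>> {"name": "drive_tool", "arguments": {
  "series": [
    [[0,0,0.4],[0,0,0],1],
    [[0,0,0.8],[0,0,0],1],
    [[0,0,1.2],[0,0,0],1],
    [[0,0,1.6],[0,0,0],1],
    [[0,0,1.6],[0,0,0],1]
  ]
}}

```text
time_s: 19.47
eef_pos: [0.5952, 0.0862, 0.1485]
ee_rot: [1.69, 2.645, 0.0]
wrist_force: [2.4, -5.3, 4.5]
grip_width: -0.003
```

```bash
python3 -c "
from chk2 import *
c2('s17.png')
"
```

```text
t 19.47 pos [0.5952 0.0862 0.1485] F [ 2.4 -5.3  4.5] g -0.003 q6 -0.42 
 shift [ 0.17 -0.05 -5.15] turn [ 0.09  0.12 -0.15]
326 0.15435036665457286 [-0.0834  0.0058  0.1553]
147 0.19582802708708158 [-0.1273 -0.022   0.1958]
a 68 slope deg -49.148827 through [ 63.6709 107.5397] r 0.04080607766887807 0.0829609729199435 z 0.08282607741854331 0.1401722837188022
b 174 slope deg -8.697824 through [ 72.8616 130.1925] r 0.040168548553887067 0.10433352941685545 z 0.07006441989638923 0.199071886924298
```

View pics/s17.png

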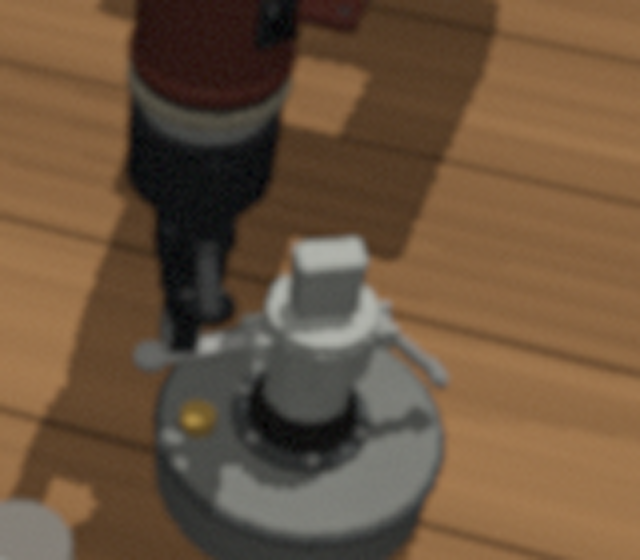

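Arm b is level at (150–245,350) with only 5–7 N on it, and arm a stays down. I'm continuing.

>>> {"name": "drive_tool", "arguments": {
  "series": [
    [[0,0,0.4],[0,0,0],1],
    [[0,0,0.8],[0,0,0],1],
    [[0,0,1.2],[0,0,0],1],
    [[0,0,1.6],[0,0,0],1],
    [[0,0,2.0],[0,0,0],1],
    [[0,0,2.2],[0,0,0],1],
    [[0,0,2.2],[0,0,0],1]
  ]
}}

```text
time_s: 20.1
eef_pos: [0.595, 0.087, 0.1266]
ee_rot: [1.691, 2.646, 0.002]
wrist_force: [-0.1, 0.6, 4.8]
grip_width: -0.001
```

>>> {"name": "drive_tool", "arguments": {
  "series": [
    [[0,0,0.3],[0,0,0],1],
    [[0,0,0.6],[0,0,0],1],
    [[0,0,0.9],[0,0,0],1],
    [[0,0,0.9],[0,0,0],1]
  ]
}}

```text
time_s: 20.43
eef_pos: [0.5948, 0.0874, 0.1173]
ee_rot: [1.691, 2.647, 0.002]
wrist_force: [0.8, -0.5, 4.5]
grip_width: -0.001
```

```bash
python3 -c "
from chk2 import *
c2('s18.png')
"
```

```text
t 20.43 pos [0.5948 0.0874 0.1173] F [ 0.8 -0.5  4.5] g -0.001 q6 -0.42 
 shift [ 0.06 -0.06 -8.27] turn [ 0.09 -0.01 -0.14]
324 0.15438416754540685 [-0.0828  0.0028  0.1554]
146 0.19601276678062723 [-0.139  -0.0003  0.1962]
a 66 slope deg -47.3924 through [ 64.5099 106.924 ] r 0.04042645981426348 0.08333808805427366 z 0.08721548855078487 0.1432836685360166
b 146 slope deg 72.49327 through [ 77.23   131.1835] r 0.04010744964221244 0.09811909817640561 z 0.07041386249239456 0.19556906842986077
```

View pics/s18.png

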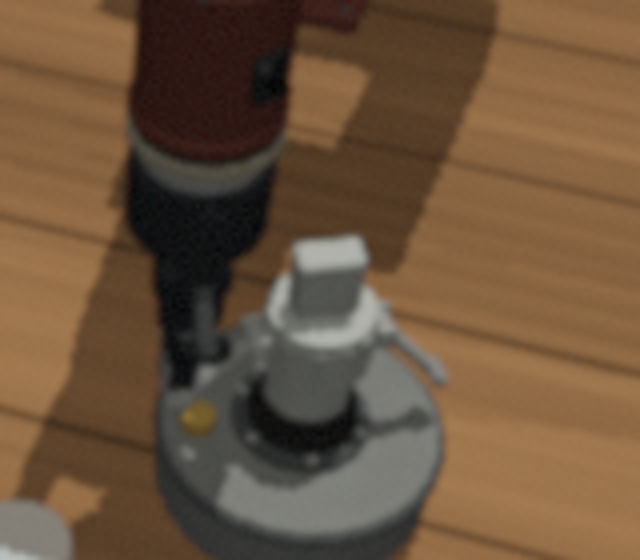

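>>> {"name": "drive_tool", "arguments": {
  "series": [
    [[0,0,0.2],[0,0,0],1],
    [[0,0,0.4],[0,0,0],1],
    [[0,0,0.6],[0,0,0],1],
    [[0,0,0.8],[0,0,0],1],
    [[0,0,0.8],[0,0,0],1]
  ]
}}

```text
time_s: 20.9
eef_pos: [0.5955, 0.0871, 0.1101]
ee_rot: [1.69, 2.646, 0.003]
wrist_force: [0.1, -2.8, 8.8]
grip_width: -0.0
```

>>> {"name": "drive_tool", "arguments": {
  "series": [
    [[0.1,0,0.15],[0,0,0],1],
    [[0.2,0,0.3],[0,0,0],1],
    [[0.2,0,0.3],[0,0,0],1]
  ]
}}

```text
time_s: 21.15
eef_pos: [0.5957, 0.0878, 0.1085]
ee_rot: [1.689, 2.643, 0.002]
wrist_force: [-0.4, -6.1, 10.5]
grip_width: 0.004
```

>>> {"name": "drive_tool", "arguments": {
  "series": [
    [[-0.2,0,0],[0,0,0],1],
    [[-1,0,-1],[0,0,0],1],
    [[-1,0,-4],[0,0,0],1],
    [[-1,0,-8],[0,0,0],1],
    [[-1,0,-12],[0,0,0],1],
    [[-3,0,-14],[0,0,0],1],
    [[-5,0,-14],[0,0,0],1],
    [[-6,0,-14],[0,0,0],1],
    [[-6,0,-14],[0,0,0],1]
  ]
}}

```text
time_s: 21.9
eef_pos: [0.6201, 0.0318, 0.2478]
ee_rot: [1.692, 2.643, 0.001]
wrist_force: [-0.8, 0.5, -1.3]
grip_width: -0.003
```

```bash
python3 -c "
from chk2 import *
c2('s19.png')
p=viewer.snapshot('top');P,rr,cc=cloud(p);z=P[:,2]
cv2.imwrite('pics/t19.png',cv2.resize(p['pixels'][110:270,180:340],None,fx=3.5,fy=3.5,interpolation=cv2.INTER_CUBIC)[:,:,::-1])
d=P[:,:2]-[.561,.1565]
near=np.hypot(*d.T)<.045
for lo,hi in [(.147,.163),(.19,.206)]:
    B=P[near&(z>lo)&(z<hi)];print('top',len(B),np.median(B[:,2]),cv2.minAreaRect((B[:,:2]*1000).astype(np.float32)),np.linalg.lstsq(np.c_[B[:,:2]-[.562,.156],np.ones(len(B))],B[:,2],rcond=None)[0])
ra=d@[-.4226,.9063];la=d@[.9063,.4226]
for s in (1,-1):
    m=(abs(la)<.007)&(s*ra>.042)&(s*ra<.105)&(z>.07)&(z<.2);q=np.c_[s*ra[m],z[m]]
    v=cv2.fitLine((q*1000).astype(np.float32),cv2.DIST_HUBER,0,.01,.01).ravel();print(s,len(q),np.degrees(np.arctan(v[1]/v[0])),q.min(0),q.max(0))
"
```

```text
t 21.9 pos [0.6201 0.0318 0.2478] F [-0.8  0.5 -1.3] g -0.003 q6 -0.51 
 shift [ 6.18 -0.06  4.76] turn [ 0.13  0.16 -0.27]
331 0.15563233674689436 [-0.0953 -0.0093  0.1564]
154 0.1972337448267648 [-0.1384 -0.0186  0.1971]
a 65 slope deg -49.246754 through [ 62.3109 106.1099] r 0.04069056630434909 0.07949866069012558 z 0.0850450644833024 0.13693854057167343
b 139 slope deg -50.556778 through [ 62.2592 109.0706] r 0.04001672010800533 0.08317545810719525 z 0.07002975067740158 0.14296959033719736
top 90 0.15489983373741467 ((556.8217163085938, 132.07676696777344), (12.444385528564453, 42.436302185058594), 83.98126983642578) [0.0166 0.1304 0.1576]
top 0 nan ((0.0, 0.0), (0.0, 0.0), 0.0) [0. 0. 0.]
1 14 -52.872063 [0.0723 0.0833] [0.0826 0.0968]
-1 6 -64.64255 [0.0422 0.1237] [0.0466 0.1335]
  return _methods._mean(a, axis=axis, dtype=dtype,
  ret = ret.dtype.type(ret / rcount)
```

View pics/s19.png

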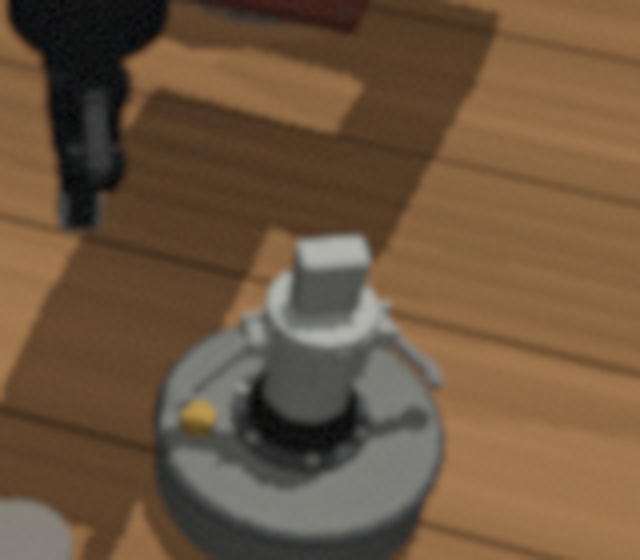

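View pics/t19.png

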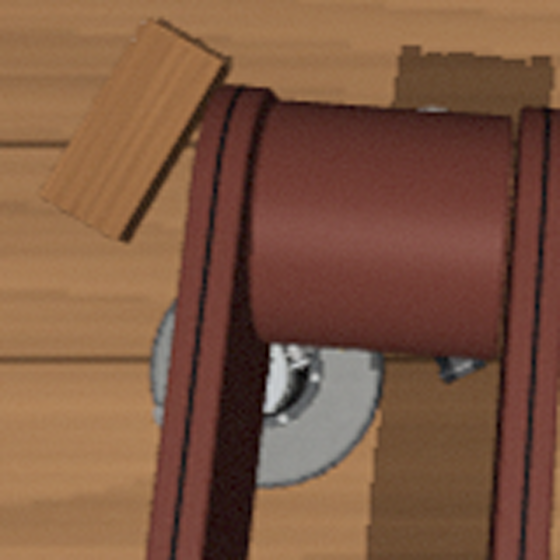

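Both arms now hang at about −50° (b at (250,345)–(195,390), a at (385,325)–(437,380)). I'll move clear to check them from above.

>>> {"name": "drive_tool", "arguments": {
  "series": [
    [[-4,0,0],[0,0,0],1],
    [[-8,0,0],[0,0,0],1],
    [[-12,0,0],[0,0,0],1],
    [[-16,0,0],[0,0,0],1],
    [[-20,0,0],[0,0,0],1],
    [[-23,0,0],[0,0,0],1],
    [[-24,0,0],[0,0,0],1],
    [[-24,0,0],[0,0,0],1],
    [[-24,0,0],[0,0,0],1]
  ]
}}

```text
time_s: 22.75
eef_pos: [0.7189, -0.1828, 0.2449]
ee_rot: [-1.691, -2.644, -0.0]
wrist_force: [-0.3, 0.4, -0.5]
grip_width: -0.003
```

```bash
python3 -c "
from chk2 import *
c2('s20.png')
def spots(p):
    for q in ['cam_a_end','coupling_grip','jar_center','brush_grip','offcut_mid']:
        for d in models.spot_point(p,q)[:2]:
            r,c=d['position'];print(q,d['confidence'],r,c,px2w(p,r,c))
p=viewer.snapshot('top');P,rr,cc=cloud(p);z=P[:,2];spots(p)
cv2.imwrite('pics/t20.png',cv2.resize(p['pixels'][110:270,180:340],None,fx=3.5,fy=3.5,interpolation=cv2.INTER_CUBIC)[:,:,::-1])
d=P[:,:2]-[.561,.1565]
near=np.hypot(*d.T)<.045
for lo,hi in [(.15,.163),(.192,.206)]:
    B=P[near&(z>lo)&(z<hi)];print('top',len(B),np.median(B[:,2]),cv2.minAreaRect((B[:,:2]*1000).astype(np.float32)),np.linalg.lstsq(np.c_[B[:,:2]-[.562,.156],np.ones(len(B))],B[:,2],rcond=None)[0])
ra=d@[-.4226,.9063];la=d@[.9063,.4226]
for s in (1,-1):
    m=(abs(la)<.007)&(s*ra>.042)&(s*ra<.105)&(z>.075)&(z<.2);q=np.c_[s*ra[m],z[m]]
    v=cv2.fitLine((q*1000).astype(np.float32),cv2.DIST_HUBER,0,.01,.01).ravel();print(s,len(q),np.degrees(np.arctan(v[1]/v[0])),q.min(0),q.max(0))
"
```

```text
t 22.75 pos [ 0.7189 -0.1828  0.2449] F [-0.3  0.4 -0.5] g -0.003 q6 -0.79 
 shift [29.78  0.    4.56] turn [-0.08 -0.13 -0.19]
330 0.1556767617007483 [-0.0873 -0.0152  0.1563]
157 0.19692479630232296 [-0.1406 -0.0603  0.1969]
a 63 slope deg -49.98146 through [ 62.332  106.2807] r 0.0403773925018991 0.08054720349575603 z 0.08360256571063684 0.14176727812110523
b 131 slope deg -51.109238 through [ 61.9651 110.1509] r 0.040405846284469686 0.08313487462712602 z 0.07044441778322563 0.14382512566771655
cam_a_end 0.4 230.2 228.5 [0.5257 0.2178 0.0972]
coupling_grip 0.87 214.4 248.0 [0.5663 0.1509 0.1996]
jar_center 0.71 156.1 304.5 [0.712  0.0298 0.0842]
offcut_mid 0.67 143.5 216.3 [0.7539 0.2681 0.0309]
top 353 0.15515439089739858 ((560.7454223632812, 156.88539123535156), (61.312904357910156, 58.17908477783203), 89.26579284667969) [ 0.0077 -0.0025  0.1552]
top 167 0.1967759868733041 ((560.89794921875, 156.31446838378906), (21.029293060302734, 37.1070556640625), 26.565338134765625) [0.0081 0.0312 0.1966]
1 60 -50.217052 [0.0432 0.083 ] [0.0827 0.1316]
-1 94 -50.316612 [0.0423 0.0838] [0.0826 0.134 ]
```

View pics/t20.png

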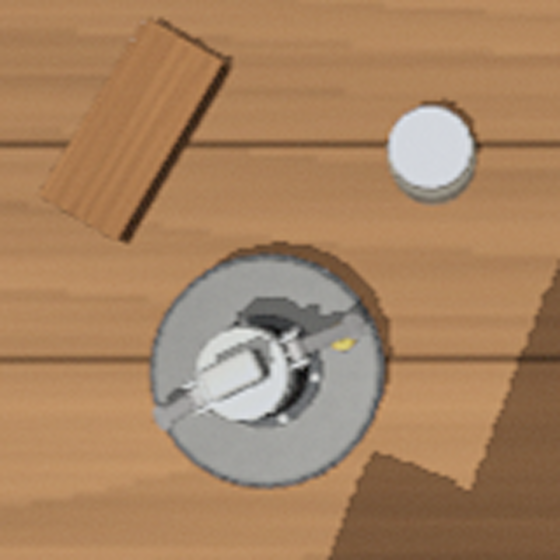

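View pics/s20.png

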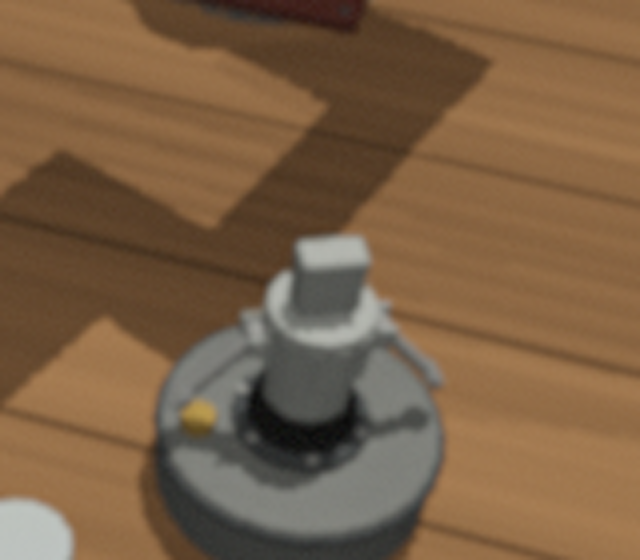

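The top view gives both arms −50° and level plate and cup tops (cup centre (245,372)). It puts the coupling at (560.8, 156.6) mm against the filler at (561.0, 156.3) mm. The jar and offcut are where they were, and the robot is clear of everything, so I'm handing in.

```bash
python3 -c "
from h import *
print(workorder.sign_off()); print(manip.get_obs()['time_s'])"
```

```text
the job is handed in; nothing more can be done
None
the job is handed in; nothing more can be done
```

The filler is closed: the coupling sits home on the adaptor and both cam arms are fully down. I handed the job in at about 23 s of the 69 s allowed; no verdict was reported.

**What I did:** I gripped the coupling by its plate, lined it up over the neck and eased it down. The seal gave at about 10 N. I then pushed to about 16 N against the lip, with both arms still raised. After letting go I pressed arm a down, then arm b, with the closed fingers, at about 12 N at most, and moved the robot clear.

**Last checks:**
- **Cam arms:** the top camera put both at −50°, which is the full-down position (nominal −49.8°). The scene camera gave −50° for a and −51° for b.
- **Seating:** the cup and plate tops were at 155 and 197 mm, which matches fully home on a neck sunk slightly under the coupling's weight.
- **Centring and squareness:** the coupling's centre was within about 0.5 mm of the filler's. In the top view the cup top sloped less than 0.01 rad and the smaller plate top about 0.03 rad.
- **Bystanders:** the jar and offcut measured within 1 cm of their first positions (limit 3 cm).

**What failed or disagreed:**
- **Brush:** the network did not find it in the last top view. I never touched or came low over it, but its final position is not confirmed.
- **Tilt:** the scene camera's slope fits looked larger, up to about 0.15 rad. They appear biased by points on the sides of the cup and plate, so I relied on the top view.
- **Lean during pressing:** the coupling leaned a few degrees while arm a was pressed, then stood straight again.

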